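# Empty the nut bay of a sorting tray and put the tray away

### The job

Over the blue bin, tip the green sorting tray on one corner so that the three steel hex nuts, and nothing else, slide out through the open corner of their bay into the bin. Stand the tray back on the bench and let go of it, then lift it by its red-gripped handle and lower it flat onto the floor of the wooden crate, into the free space beside the jars, with the brass, copper and red parts still in their own bays. Do not drop the tray, spill the other parts or disturb the jars and the other things on the bench.

Things in the scene. Friction and masses are not known exactly. Their poses are not given: they have to be found in the camera images.
- tray_center (a point): Green plastic sorting tray, 170 x 170 mm, 45 mm tall, about 0.35 kg plus parts; the point is its centre, 22.5 mm above its underside, z up, x and y along its sides. Floor and walls 4 mm thick. Dividers 40 mm tall on its x and y midlines make four bays: nuts at +x +y, brass bushings at +x -y, copper washers at -x -y, red spacers at -x +y.
- nut_corner (a point): Tip of the tray's floor at the open +x +y corner, where the nuts leave (85, 85 mm from the tray's centre, top of the floor). All four outer corners are open alike: the walls stand only along the middle 86 mm of each side and the floor runs out to the tips. Parts start to slide at 13 to 18 degrees of tilt and run freely along the walls at about 40; if they wedge side by side, rocking the tray frees them.
- rim_grip (a point): A place to pinch the rim for tipping: on the tray's 4 mm thick -y wall, in the washer bay, 28 mm to the -x side of the wall's middle, 8 mm below the rim (37 mm above the tray's underside). Axes as the tray's. The +y and -y walls are clear of the handle. The lowest 14 mm inside a bay may hold parts.
- handle_grip (a point): Middle of the red grip of the tray's wire handle: a round bar 14 mm thick, 80 mm long along the tray's x axis, over the tray's centre and, when upright, 74 mm above the underside (29 mm above the rim). z points from hinge to grip. The tray swings freely from it about the tray's x axis, hanging almost level, so it is for carrying, not for tipping.
- handle (a joint): Lean of the wire handle about the tray's x axis (hinge 47 mm above the tray's underside, 27 mm below the grip): 0 upright, positive when the grip leans to the tray's -y, within 0.9 rad each way; light friction keeps it where it is left.
- nut0_mid (a point): Steel hex nut, 17 mm across flats, 8.5 mm tall, 12 g, in the tray's +x +y bay; the point is its centre.
- nut1_mid (a point): Steel hex nut, 17 mm across flats, 8.5 mm tall, 12 g, in the tray's +x +y bay; the point is its centre.
- nut2_mid (a point): Steel hex nut, 17 mm across flats, 8.5 mm tall, 12 g, in the tray's +x +y bay; the point is its centre.
- bush0_mid (a point): Brass flanged bushing, 24 mm wide, 12 mm tall, in the tray's +x -y bay, where it must stay; the point is its centre.
- bush1_mid (a point): Brass flanged bushing, 24 mm wide, 12 mm tall, in the tray's +x -y bay, where it must stay; the point is its centre.
- washer0_mid (a point): Copper-coloured thick washer, 28 mm wide, 5 mm tall, in the tray's -x -y bay, where it must stay; the point is its centre.
- washer1_mid (a point): Copper-coloured thick washer, 28 mm wide, 5 mm tall, in the tray's -x -y bay, where it must stay; the point is its centre.
- spacer0_mid (a point): Red round spacer, 22 mm wide, 10 mm tall, in the tray's -x +y bay, where it must stay; the point is its centre.
- spacer1_mid (a point): Red round spacer, 22 mm wide, 10 mm tall, in the tray's -x +y bay, where it must stay; the point is its centre.
- blue_bin: Blue open plastic bin that takes the nuts, fixed to the bench: 140 mm along x, 130 mm along y, 60 mm tall, its front wall (-x) only 38 mm, walls and floor 3 mm; the origin is the centre of its underside.
- yellow_bin: Yellow bin of the same form, to be left empty and alone; the origin is the centre of its underside.
- crate: Open wooden crate, fixed: 202 mm along x, 280 mm along y, 70 mm tall, walls and floor 10 mm; the origin is the centre of its underside. Two jars stand at its -y end.
- crate_space (a point): Centre of the free space in the crate, on top of its floor; x and y along the crate's walls. The space is 182 mm along x and 183 mm along y, between the crate's walls and the jars: the tray fits in any of its four square turns, with about 6 mm to spare on each side.
- jar0_mid (a point): Glass jar with a red cap, 76 mm wide, 90 mm tall, standing in the crate; the point is its centre.
- jar1_mid (a point): Glass jar with a green cap, 76 mm wide, 90 mm tall, standing in the crate; the point is its centre.
- screwdriver_mid (a point): Screwdriver, 200 mm long, 26 mm thick, lying behind the tray; to be left alone. The point is its middle.
- tape_mid (a point): Yellow tape measure, 70 x 36 x 62 mm, standing behind the bins; to be left alone. The point is its centre.
Not all that is in view belongs to the job. Leave any pink or purple look-alike of the part that bears jar1_mid alone.

How it is judged:
By the outcome, as a careful person would: the job done as asked, in the order asked, and still so for the second after the job is handed in, with the robot touching nothing.
It also fails if it takes over 61 s, if anything falls off the work surface, if the arm or the gripper's body presses on something with over 40 N, if the wrist force passes 120 N, or if a joint passes its speed limit or range.

### The arm

A 6-joint arm with a two-finger parallel gripper is mounted at the origin on the work surface. World frame = base frame: x ahead of the robot, y to its left, z up, the work surface at z = 0. Lengths are in m, angles in degrees, forces in N, time in s.
With the tool pointing down it reaches from about 0.3 to 0.75 m from the base axis. Payload 8.5 kg.
Tool frame: the origin (TCP) lies on the centre line of the jaws, within the pads' length; the fingertips stand env.tcp_to_tips ahead of it and the grasp point (between the pads) lies 8 mm behind it (env.tcp_to_tips is the distance from the TCP to the fingertips, in m); z points along the fingers, y is the direction in which the jaws open and shut (so a half turn about z gives the same grasp; the last joint's range is limited). The gripper opens to 85 mm and grips with 20 to 120 N. Pads are 22 mm wide; open, the fingers measure 114 mm over their backs; the gripper's body (76 mm by 85 mm) begins 54 mm behind the grasp point. The pads swing forward as they close: fully open they stand 13 mm farther back than shut.
Start: joints at [57.622, 21.807, 74.336, -0, 83.858, -12.336], TCP at [0.188, 0.517, 0.242] pointing down, gripper open.
Joint ranges: [-178.18, 178.18], [-50.72, 133.34], [12.68, 142.11], [-81.47, 261.47], [9.98, 163.14], [-165.26, 165.26]. Speed limits (degrees/s): [136.94, 136.94, 180, 180, 180, 180].

### API

Orientations are given as a 3x3 rotation matrix whose columns are the frame's x, y, z axes.
In Python, from rig import env gives the robot as it stands. The module is installed in compiled form; this text tells all that it offers.
- The arm moves only by the tool carry_out, never from a script. Its argument "rows" is a list of rows, each an object of numbers: "tx", "ty", "tz": the shift along the tool's x, y, z in cm; "yaw": the turn about the tool's z in rad. In form: [{"tx": .., "ty": .., "tz": .., "yaw": ..}, ...]. A call has 1 to 12 rows; each row shifts and turns the pose as measured when the row begins, along the tool's axes as they then stand; what a row does not reach is not made up. A row lasts 1/10 s, in which the tool goes at most 50 mm and 8.59 degrees, less where a joint would pass 70% of its speed; a pose out of reach is approached as far as the arm can. A call is refused whole if a number of a shift passes 5 or a number of a turn 0.15, either way. A call with a gripper value outside its range is refused whole. "jaw" is the closure, from -1 (fully open) to 1 (shut), set as the call begins (left out, the last holds). The fingers move at their own pace and stop on an object; "squeeze" is the grip in N (left out, the last holds). Time passes only in rows, so rows that do not move let the fingers close. It gives the time, the measured TCP pose, the force and the opening at its end, in the units of the state.
- env.observe(): the state, without advancing time (a new reading comes with each control period).
- env.get_image(name): name is "scene" or "top"; returns the picture (400x640x3 uint8, red, green, blue); there is no depth.
- env.camera_params(name): a dict with "vertical_fov" (degrees; the focal length in pixels is half the picture's height over the tangent of half this angle, whatever the lens; pixels are square), "cx", "cy" (the principal point, pixels), "view" (4x4, takes a point from world to camera coordinates). Camera axes: x right, y up, looking along -z (the intrinsics and any distortion apply to the point x, -y, -z); pixel columns grow to the right and rows downward; lengths in m; the calibration is good to about 2 mm. A picture is of the moment at which its call begins. camera_params takes no time and is no camera call.
- env.close_job(): hands the job in, once; it reports no verdict.
The state is a dict: "time_s": time; "q": joint angles; "qvel": joint speeds; "joint_efforts": joint torques, N m; "position": TCP position; "tool_rot": TCP orientation; "ft_force": force on the tool from outside, world axes, zero at the start; "wrist_torque": the same for the moment, N m; "grip_width": finger opening in m.
Only numpy, scipy, OpenCV 4.12 (cv2) and the standard library are available. Lean on these libraries where they do the work, as an engineer would, in place of code of your own. Each camera call takes 0.05 s, during which the arm holds its last target. There are 200 camera calls.

## Working session

There is one attempt and no reset: what is moved stays moved. The work goes in short steps, Python scripts to look and compute and a tool call to move; the robot and the scene stay as the last step left them, time stands still between calls to the robot, and variables do not carry over. Pictures are saved under pics/ and viewed, about 8 in all and at most 12, crops included, and the job is handed in when it is done.

Besides the shell and the picture viewer there is one more tool, called after "Request:" as name(argument=value, ...), one argument or row to a line, values as JSON. carry_out: Moves the arm, as the interface text tells. Its arguments: {"type":"object","properties":{"rows":{"type":"array","items":{"type":"object","properties":{"tx":{"type":"number"},"ty":{"type":"number"},"tz":{"type":"number"},"yaw":{"type":"number"}}}},"jaw":{"type":"number"},"squeeze":{"type":"number"}},"required":["rows"]}

```bash
ls; mkdir -p pics; python3 - <<'E'
from rig import env
import cv2,json,numpy as np
for n in("scene","top"):
    im=env.get_image(n); cv2.imwrite(f"pics/{n}0.png",im[:,:,::-1]); p=env.camera_params(n); print(n,{k:np.round(v,4).tolist() if not isinstance(v,str) else v for k,v in p.items()})
print(env.tcp_to_tips, {k:np.round(v,3).tolist() for k,v in env.observe().items()}, dir(env))
E
```

```text
pics
scene {'vertical_fov': 46.9361, 'cx': 319.8069, 'cy': 195.0705, 'view': [[-0.7346, 0.6783, 0.0144, 0.4238], [-0.4598, -0.5133, 0.7247, 0.172], [0.499, 0.5258, 0.6889, -1.7323], [0.0, 0.0, 0.0, 1.0]]}
top {'vertical_fov': 43.6738, 'cx': 326.5659, 'cy': 210.3059, 'view': [[-0.006, -0.9999, -0.0111, -0.0186], [0.9831, -0.0079, 0.1827, -0.5592], [-0.1828, -0.0098, 0.9831, -1.2482], [0.0, 0.0, 0.0, 1.0]]}
0.011 {'time_s': 0.1, 'q': [57.622, 21.837, 74.38, 0.001, 83.858, -12.334], 'qvel': [0.062, -0.098, -0.105, -0.041, 0.051, -0.009], 'joint_efforts': [0.004, -44.923, -23.166, -0.0, 0.004, 0.0], 'position': [0.188, 0.516, 0.242], 'tool_rot': [[-0.939, 0.343, -0.001], [0.343, 0.939, -0.001], [0.0, -0.001, -1.0]], 'ft_force': [0.344, 0.503, -1.05], 'wrist_torque': [0.028, -0.036, -0.067], 'grip_width': 0.085} ['MotionError', '__class__', '__delattr__', '__dict__', '__dir__', '__doc__', '__eq__', '__format__', '__ge__', '__getattribute__', '__getstate__', '__gt__', '__hash__', '__init__', '__init_subclass__', '__le__', '__lt__', '__module__', '__ne__', '__new__', '__reduce__', '__reduce_ex__', '__repr__', '__setattr__', '__sizeof__', '__str__', '__subclasshook__', '__weakref__', 'camera_params', 'close_job', 'get_image', 'observe', 'tcp_to_tips']
```

View pics/scene0.png

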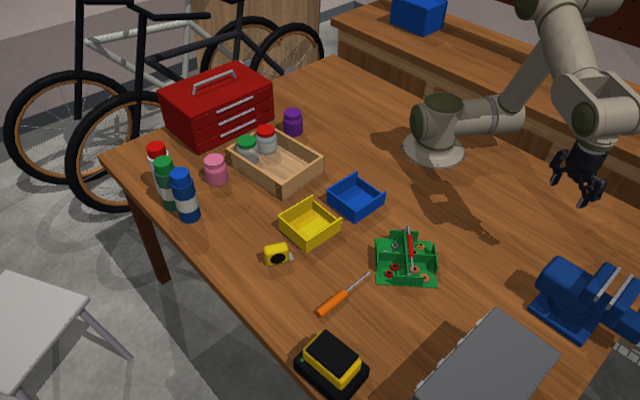

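View pics/top0.png

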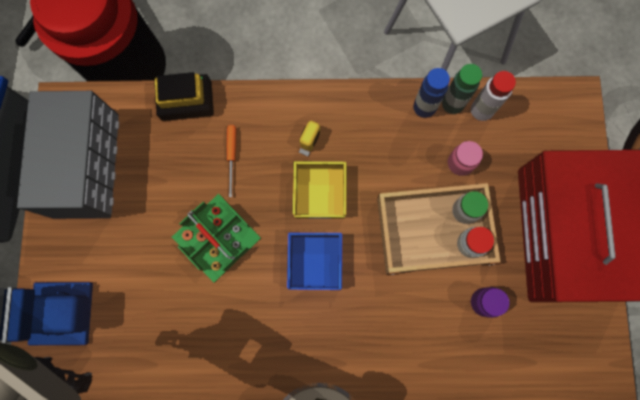

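```bash
python3 - <<'E'
import cv2,numpy as np
a=cv2.imread("pics/top0.png")[185:290,165:270]; b=cv2.imread("pics/scene0.png")[215:300,365:450]
a=cv2.resize(a,(400,400),interpolation=cv2.INTER_CUBIC);b=cv2.resize(b,(400,400),interpolation=cv2.INTER_CUBIC)
cv2.imwrite("pics/crop0.png",np.hstack([a,b]))
E
```

```text
(no output)
```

View pics/crop0.png

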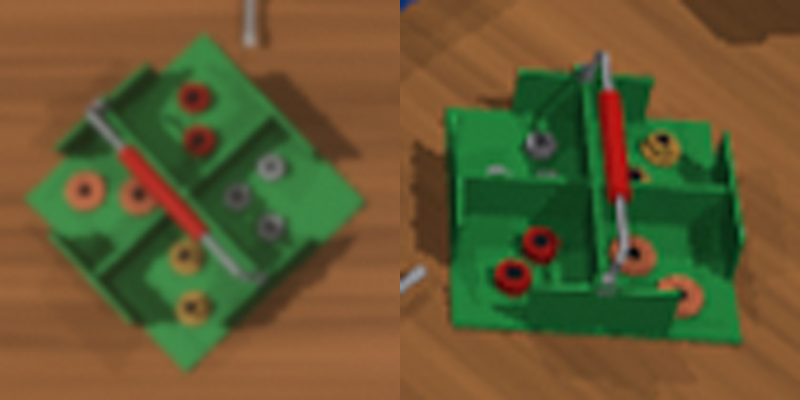

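Request:
carry_out(
  rows=[
    {"tz": -5},
    {"tz": -5},
    {"tz": -3},
  ],
)

```text
validation failed for argument at $.ro...
```

Request:
carry_out(
  rows=[
    {"tx": 0, "ty": 0, "tz": -5, "yaw": 0},
    {"tx": 0, "ty": 0, "tz": -5, "yaw": 0},
  ],
)

```text
time_s: 0.3
position: [0.1873, 0.5148, 0.3369]
tool_rot: [[-0.939, 0.343, -0.01], [0.343, 0.939, -0.016], [0.004, -0.018, -1.0]]
ft_force: [0.2, 0.3, 1.3]
grip_width: 0.0854
```

```bash
cat > h.py <<'E'
from rig import env
import cv2,numpy as np
R=lambda n:env.camera_params(n)
def ray(n,uv):
    p=R(n);f=200/np.tan(np.radians(p["vertical_fov"])/2);V=np.array(p["view"])
    d=np.array([(uv[0]-p["cx"])/f,-(uv[1]-p["cy"])/f,-1]);Rw=V[:3,:3].T
    return -Rw@V[:3,3],Rw@d/np.linalg.norm(d)
def onz(n,uv,z):
    o,d=ray(n,uv);return o+d*(z-o[2])/d[2]
def proj(n,P):
    p=R(n);f=200/np.tan(np.radians(p["vertical_fov"])/2);V=np.array(p["view"])
    c=V[:3,:3]@np.array(P)+V[:3,3];return np.array([p["cx"]+f*c[0]/-c[2],p["cy"]-f*c[1]/-c[2]])
def two(ua,ub):
    a,d=ray("top",ua);b,e=ray("scene",ub)
    s=np.linalg.lstsq(np.c_[d,-e],b-a,rcond=None)[0];P=a+d*s[0];Q=b+e*s[1];return (P+Q)/2,np.linalg.norm(P-Q)
def st():
    o=env.observe();print("t",round(o["time_s"],2),"pos",np.round(o["position"],4),"q",np.round(o["q"],1),"rot",np.round(o["tool_rot"],3).tolist(),"F",np.round(o["ft_force"],1),"T",np.round(o["wrist_torque"],2),"w",round(o["grip_width"],4))
E
python3 - <<'E'
from h import *
st()
# table edges / tray corners in top & scene
off=lambda x,y:(165+x*105/400,185+y*105/400)
so=lambda x,y:(365+(x-400)*85/400,215+y*85/400)
C=dict(spac=(205,35),nut=(365,200),brass=(187,370),cop=(25,200))
S=dict(nut=(447,110),spac=(453,327),cop=(740,342))
for k in C: print(k,onz("top",off(*C[k]),0.004), onz("scene",so(*S[k]),0.004) if k in S else "")
print("handle ends",two(off(122,150),so(610,92)),two(off(205,235),so(618,200)))
im=env.get_image("top");hsv=cv2.cvtColor(im,cv2.COLOR_RGB2HSV)
def box(m,lab,z):
    cs,_=cv2.findContours(m.astype(np.uint8),cv2.RETR_EXTERNAL,cv2.CHAIN_APPROX_NONE)
    c=max(cs,key=cv2.contourArea);b=cv2.boxPoints(cv2.minAreaRect(c));print(lab,[np.round(onz("top",q,z),3)[:2].tolist() for q in b])
w=np.zeros(im.shape[:2],bool);w[220:300,275:355]=1
box((hsv[...,0]>100)&(hsv[...,0]<125)&(hsv[...,1]>130)&w,"blue@60",.06)
w[:]=0;w[150:225,280:360]=1
box((hsv[...,0]>20)&(hsv[...,0]<35)&(hsv[...,1]>150)&w,"yel@60",.06)
for l,q in dict(tl=(380,192),tr=(492,184),br=(499,264),bl=(388,273)).items(): print("crate",l,onz("top",q,.07))
E
```

```text
t 0.3 pos [0.1873 0.5148 0.3369] q [ 57.6  19.4  62.7   0.   99.  -12.3] rot [[-0.939, 0.343, -0.01], [0.343, 0.939, -0.016], [0.004, -0.018, -1.0]] F [0.2 0.3 1.3] T [ 0.02  0.02 -0.02] w 0.0854
spac [0.61483464 0.27114673 0.004     ] [0.615614   0.27289162 0.004     ]
nut [0.49518357 0.15442723 0.004     ] [0.49261346 0.15614655 0.004     ]
brass [0.37759577 0.27566826 0.004     ] 
cop [0.49695993 0.39423387 0.004     ] [0.49815251 0.3934778  0.004     ]
handle ends (array([0.51210767, 0.28551457, 0.14437272]), np.float64(0.008010754611387188)) (array([ 4.68668639e-01,  2.71777994e-01, -4.26170162e-04]), np.float64(0.01079916888132316))
blue@60 [[0.499, 0.077], [0.498, -0.059], [0.359, -0.058], [0.359, 0.076]]
yel@60 [[0.69, 0.068], [0.689, -0.075], [0.539, -0.073], [0.541, 0.067]]
crate tl [ 0.60249748 -0.16091517  0.07      ]
crate tr [ 0.62120458 -0.45026572  0.07      ]
crate br [ 0.41521623 -0.45408854  0.07      ]
crate bl [ 0.39463954 -0.17562707  0.07      ]
```

Request:
carry_out(
  rows=[
    {"tx": 0, "ty": 0, "tz": -5, "yaw": 0},
    {"tx": 0, "ty": 0, "tz": -5, "yaw": 0},
    {"tx": 0, "ty": 0, "tz": -5, "yaw": 0},
    {"tx": 0, "ty": 0, "tz": -5, "yaw": 0},
    {"tx": 0, "ty": 0, "tz": -5, "yaw": 0},
    {"tx": 0, "ty": 0, "tz": -5, "yaw": 0},
  ],
)

```text
time_s: 0.95
position: [0.18, 0.4918, 0.5893]
tool_rot: [[-0.939, 0.343, -0.015], [0.343, 0.939, -0.016], [0.009, -0.02, -1.0]]
ft_force: [0.7, 0.9, -0.6]
grip_width: 0.085
```

```bash
python3 -c "
from h import *
st()"
```

```text
t 0.95 pos [0.18   0.4918 0.5893] q [ 56.8  24.2  13.2   0.4 143.8 -12.8] rot [[-0.939, 0.343, -0.015], [0.343, 0.939, -0.016], [0.009, -0.02, -1.0]] F [ 0.7  0.9 -0.6] T [ 0.05 -0.03  0.01] w 0.085
```

Request:
carry_out(
  rows=[
    {"tx": 0, "ty": 0, "tz": -5, "yaw": 0},
    {"tx": 0, "ty": 0, "tz": -5, "yaw": 0},
    {"tx": 0, "ty": 0, "tz": -5, "yaw": 0},
    {"tx": 0, "ty": 0, "tz": -5, "yaw": 0},
    {"tx": 0, "ty": 0, "tz": -5, "yaw": 0},
  ],
)

```text
time_s: 1.45
position: [0.1453, 0.3911, 0.6677]
tool_rot: [[-0.939, 0.343, 0.006], [0.343, 0.938, 0.048], [0.011, 0.047, -0.999]]
ft_force: [-0.1, -1.2, 0.9]
grip_width: 0.0853
```

```bash
python3 -c "
from h import *
st()"
```

```text
t 1.45 pos [0.1453 0.3911 0.6677] q [ 52.4  14.6  12.7   2.9 150.2 -15. ] rot [[-0.939, 0.343, 0.006], [0.343, 0.938, 0.048], [0.011, 0.047, -0.999]] F [-0.1 -1.2  0.9] T [-0.04 -0.05 -0.  ] w 0.0853
```

Request:
carry_out(
  rows=[
    {"tx": 0, "ty": 5, "tz": -5, "yaw": 0},
    {"tx": 0, "ty": 5, "tz": -5, "yaw": 0},
    {"tx": 0, "ty": 5, "tz": -5, "yaw": 0},
    {"tx": 0, "ty": 5, "tz": -5, "yaw": 0},
  ],
)

```text
time_s: 1.85
position: [0.1605, 0.4318, 0.6559]
tool_rot: [[-0.939, 0.342, 0.032], [0.343, 0.932, 0.118], [0.011, 0.122, -0.992]]
ft_force: [-0.1, 0.1, -0.0]
grip_width: 0.0854
```

```bash
python3 -c "
from h import *
st()"
```

```text
t 1.85 pos [0.1605 0.4318 0.6559] q [ 53.4  16.5  12.8   4.4 144.1 -12.8] rot [[-0.939, 0.342, 0.032], [0.343, 0.932, 0.118], [0.011, 0.122, -0.992]] F [-0.1  0.1 -0. ] T [-0.07  0.   -0.04] w 0.0854
```

Request:
carry_out(
  rows=[
    {"tx": 0, "ty": 5, "tz": 0, "yaw": 0},
    {"tx": 0, "ty": 5, "tz": 0, "yaw": 0},
    {"tx": 0, "ty": 5, "tz": 0, "yaw": 0},
    {"tx": 0, "ty": 5, "tz": 0, "yaw": 0},
  ],
)

```text
time_s: 2.25
position: [0.2042, 0.5541, 0.5813]
tool_rot: [[-0.939, 0.339, 0.052], [0.343, 0.923, 0.174], [0.012, 0.181, -0.983]]
ft_force: [0.5, -0.3, 0.4]
grip_width: 0.0854
```

```bash
python3 -c "
from h import *
st()"
```

```text
t 2.25 pos [0.2042 0.5541 0.5813] q [ 57.   25.8  12.8   3.9 131.3 -10. ] rot [[-0.939, 0.339, 0.052], [0.343, 0.923, 0.174], [0.012, 0.181, -0.983]] F [ 0.5 -0.3  0.4] T [-0.06  0.02  0.01] w 0.0854
```

```bash
cat >> h.py <<'E'
def plan(P,n,yaw=0):
    "equal rows to world P in n rows with total yaw (rad)"
    o=env.observe();p=np.array(o["position"]);M=np.array(o["tool_rot"]);d=(np.array(P)-p)/n*100
    out=[]
    for i in range(n):
        a=yaw/n*i;c,s=np.cos(a),np.sin(a);v=np.array([[c,-s,0],[s,c,0],[0,0,1]]).T@(M.T@d)
        out.append(np.round(np.r_[v,yaw/n],2).tolist())
    print(out if yaw else (out[0],n))
E
python3 - <<'E'
from h import *
from scipy.optimize import least_squares
D=np.array([[21.84,74.38,83.86,.5495,.242],[19.4,62.7,99,.5478,.3369],[24.2,13.2,143.8,.5237,.5893],[14.6,12.7,150.2,.4172,.6677],[16.5,12.8,144.1,.4607,.6559],[25.8,12.8,131.3,.5905,.5813]])
def fk(x,q):
    a,b,L,d,off,o2=x;t=np.radians(q[0]);u=np.radians(q[0]+q[1]);w=np.radians(q.sum())
    return np.array([a*np.sin(t)+b*np.sin(u)+o2*np.cos(u)+L*np.sin(w)+off,d+a*np.cos(t)+b*np.cos(u)-o2*np.sin(u)+L*np.cos(w)])
r=least_squares(lambda x:np.concatenate([fk(x,q[:3])-q[3:] for q in D]),[.4,.4,.25,.3,0,0])
print(r.x,abs(r.fun).max())
for q3 in(130,142):
  for q2 in(-50,-30,-10,10): print(q3,q2,fk(r.x,np.array([q2,q3,180-q2-q3])))
st()
E
```

```text
[0.51486111 0.34891746 0.25259646 0.15995466 0.0222316  0.10565168] 0.0007436321209041141
130 -50 [-0.01021205  0.19484683]
130 -30 [0.09007144 0.18860553]
130 -10 [0.18217245 0.14844164]
130 10 [0.25498223 0.07919954]
142 -50 [-0.02715717  0.12054018]
142 -30 [0.04873387 0.12457569]
142 -10 [0.12142834 0.10241156]
142 10 [0.18215822 0.05672112]
t 2.25 pos [0.2042 0.5541 0.5813] q [ 57.   25.8  12.8   3.9 131.3 -10. ] rot [[-0.939, 0.339, 0.052], [0.343, 0.923, 0.174], [0.012, 0.181, -0.983]] F [ 0.5 -0.3  0.4] T [-0.06  0.02  0.01] w 0.0854
```

```bash
python3 -c "
from h import *
plan((.42,-.32,.45),19)"
```

```text
([-2.65, -3.99, -0.06, 0.0], 19)
```

Request:
carry_out(
  rows=[
    {"tx": -2.6, "ty": -4, "tz": 0, "yaw": 0},
    {"tx": -2.6, "ty": -4, "tz": 0, "yaw": 0},
    {"tx": -2.6, "ty": -4, "tz": 0, "yaw": 0},
    {"tx": -2.6, "ty": -4, "tz": 0, "yaw": 0},
    {"tx": -2.6, "ty": -4, "tz": 0, "yaw": 0},
    {"tx": -2.6, "ty": -4, "tz": 0, "yaw": 0},
    {"tx": -2.6, "ty": -4, "tz": 0, "yaw": 0},
    {"tx": -2.6, "ty": -4, "tz": 0, "yaw": 0},
    {"tx": -2.6, "ty": -4, "tz": 0, "yaw": 0},
    {"tx": -2.6, "ty": -4, "tz": 0, "yaw": 0},
  ],
)

```text
time_s: 3.25
position: [0.3264, 0.1002, 0.4834]
tool_rot: [[-0.943, 0.333, 0.025], [0.333, 0.931, 0.153], [0.028, 0.152, -0.988]]
ft_force: [0.9, 0.5, 0.3]
grip_width: 0.0857
```

Request:
carry_out(
  rows=[
    {"tx": -2.6, "ty": -4, "tz": 0, "yaw": 0},
    {"tx": -2.6, "ty": -4, "tz": 0, "yaw": 0},
    {"tx": -2.6, "ty": -4, "tz": 0, "yaw": 0},
    {"tx": -2.6, "ty": -4, "tz": 0, "yaw": 0},
    {"tx": -2.6, "ty": -4, "tz": 0, "yaw": 0},
    {"tx": -2.6, "ty": -4, "tz": 0, "yaw": 0},
    {"tx": -2.6, "ty": -4, "tz": 0, "yaw": 0},
    {"tx": -2.6, "ty": -4, "tz": 0, "yaw": 0},
    {"tx": -2.6, "ty": -4, "tz": 0, "yaw": 0},
  ],
)

```text
time_s: 4.15
position: [0.4316, -0.3318, 0.4122]
tool_rot: [[-0.941, 0.337, 0.026], [0.337, 0.928, 0.158], [0.03, 0.158, -0.987]]
ft_force: [1.0, 0.5, 0.7]
grip_width: 0.0854
```

```bash
python3 -c "
from h import *
st()"
```

```text
t 4.15 pos [ 0.4316 -0.3318  0.4122] q [ -53.1   20.4   49.8    7.4  116.  -120.4] rot [[-0.941, 0.337, 0.026], [0.337, 0.928, 0.158], [0.03, 0.158, -0.987]] F [1.  0.5 0.7] T [-0.06 -0.01 -0.06] w 0.0854
```

Request:
carry_out(
  rows=[
    {"tx": 0, "ty": 0, "tz": 0, "yaw": -0.15},
    {"tx": 0, "ty": 0, "tz": 0, "yaw": -0.15},
    {"tx": 0, "ty": 0, "tz": 0, "yaw": -0.15},
    {"tx": 0, "ty": 0, "tz": 0, "yaw": -0.15},
    {"tx": 0, "ty": 0, "tz": 0, "yaw": -0.15},
    {"tx": 0, "ty": 0, "tz": 0, "yaw": -0.15},
    {"tx": 0, "ty": 0, "tz": 0, "yaw": -0.15},
    {"tx": 0, "ty": 0, "tz": 0, "yaw": -0.15},
    {"tx": 0, "ty": 0, "tz": 0, "yaw": -0.15},
  ],
)

```text
time_s: 5.05
position: [0.5679, -0.2565, 0.4541]
tool_rot: [[-0.713, -0.701, 0.017], [-0.679, 0.697, 0.232], [-0.174, 0.154, -0.973]]
ft_force: [0.3, -1.3, 0.9]
grip_width: 0.0856
```

```bash
python3 -c "
from h import *
st()"
```

```text
t 5.05 pos [ 0.5679 -0.2565  0.4541] q [ -39.6   32.1   24.3   14.5  130.6 -165.2] rot [[-0.713, -0.701, 0.017], [-0.679, 0.697, 0.232], [-0.174, 0.154, -0.973]] F [ 0.3 -1.3  0.9] T [-0.13 -0.05  0.01] w 0.0856
```

Request:
carry_out(
  rows=[
    {"tx": 0, "ty": 0, "tz": 0, "yaw": 0.15},
    {"tx": 0, "ty": 0, "tz": 0, "yaw": 0.15},
    {"tx": 0, "ty": 0, "tz": 0, "yaw": 0.15},
    {"tx": 0, "ty": 0, "tz": 0, "yaw": 0.15},
    {"tx": 0, "ty": 0, "tz": 0, "yaw": 0.15},
    {"tx": 0, "ty": 0, "tz": 0, "yaw": 0.15},
    {"tx": 0, "ty": 0, "tz": 0, "yaw": 0.15},
    {"tx": 0, "ty": 0, "tz": 0, "yaw": 0.15},
    {"tx": 0, "ty": 0, "tz": 0, "yaw": 0.15},
    {"tx": 0, "ty": 0, "tz": 0, "yaw": 0.15},
  ],
)

```text
time_s: 6.05
position: [0.5821, -0.2565, 0.4403]
tool_rot: [[-0.749, 0.662, 0.012], [0.645, 0.725, 0.24], [0.15, 0.187, -0.971]]
ft_force: [-1.1, -0.7, -0.1]
grip_width: 0.0856
```

```bash
python3 -c "
from h import *
st();plan((.36,-.48,.50),6);M=np.array(env.observe()['tool_rot']);print(M.T@np.array([.46,-.83,.3])*5/.95)"
```

```text
t 6.05 pos [ 0.5821 -0.2565  0.4403] q [-38.8  33.7  23.6  14.7 130.  -78.5] rot [[-0.749, 0.662, 0.012], [0.645, 0.725, 0.24], [0.15, 0.187, -0.971]] F [-1.1 -0.7 -0.1] T [-0.09 -0.01 -0.02] w 0.0856
([0.52, -4.97, -1.9, 0.0], 6)
[-4.39522456 -1.26903611 -2.5513176 ]
```

Request:
carry_out(
  rows=[
    {"tx": 0.5, "ty": -5, "tz": -1.9, "yaw": 0},
    {"tx": 0.5, "ty": -5, "tz": -1.9, "yaw": 0},
    {"tx": 0.5, "ty": -5, "tz": -1.9, "yaw": 0},
    {"tx": 0.5, "ty": -5, "tz": -1.9, "yaw": 0},
    {"tx": 0.5, "ty": -5, "tz": -1.9, "yaw": 0},
  ],
)

```text
time_s: 6.55
position: [0.4099, -0.436, 0.4795]
tool_rot: [[-0.751, 0.66, 0.005], [0.64, 0.727, 0.249], [0.161, 0.19, -0.969]]
ft_force: [1.4, -0.5, 0.2]
grip_width: 0.0856
```

Request:
carry_out(
  rows=[
    {"tx": -4.4, "ty": -1.3, "tz": -2.5, "yaw": 0},
    {"tx": -4.4, "ty": -1.3, "tz": -2.5, "yaw": 0},
    {"tx": -4.4, "ty": -1.3, "tz": -2.5, "yaw": 0},
    {"tx": -4.4, "ty": -1.3, "tz": -2.5, "yaw": 0},
    {"tx": -4.4, "ty": -1.3, "tz": -2.5, "yaw": 0},
    {"tx": -4.4, "ty": -1.3, "tz": -2.5, "yaw": 0},
    {"tx": -4.4, "ty": -1.3, "tz": -2.5, "yaw": 0},
    {"tx": -4.4, "ty": -1.3, "tz": -2.5, "yaw": 0},
  ],
)

```text
time_s: 7.35
position: [0.43, -0.5672, 0.3903]
tool_rot: [[-0.734, 0.67, 0.115], [0.679, 0.718, 0.152], [0.019, 0.19, -0.982]]
ft_force: [-1.1, -0.8, 0.0]
grip_width: 0.0853
```

```bash
python3 -c "
from h import *
st()"
```

```text
t 7.35 pos [ 0.43   -0.5672  0.3903] q [ -65.7   43.2   12.8   12.4  128.6 -105.5] rot [[-0.734, 0.67, 0.115], [0.679, 0.718, 0.152], [0.019, 0.19, -0.982]] F [-1.1 -0.8  0. ] T [-0.06  0.05 -0.05] w 0.0853
```

```bash
python3 -c "
from h import *
M=np.array(env.observe()['tool_rot']);v=np.array([.15,-.75,.65]);print(M.T@v/np.linalg.norm(v)*6); print(onz('top',(640,151),.2),onz('top',(545,151),.2),onz('top',(520,300),0), two((545,151),(273,67)))"
```

```text
[-3.63003062 -1.88276763 -4.39067919]
[ 0.66642782 -0.75713769  0.2       ] [ 0.66850857 -0.53631038  0.2       ] [ 0.32639708 -0.52552507  0.        ] (array([ 0.54165712, -0.35726681,  0.43217242]), np.float64(0.16566870560954675))
```

Request:
carry_out(
  rows=[
    {"tx": -3.6, "ty": -1.9, "tz": -4.4, "yaw": 0},
    {"tx": -3.6, "ty": -1.9, "tz": -4.4, "yaw": 0},
    {"tx": -3.6, "ty": -1.9, "tz": -4.4, "yaw": 0},
    {"tx": -3.6, "ty": -1.9, "tz": -4.4, "yaw": 0},
    {"tx": -3.6, "ty": -1.9, "tz": -4.4, "yaw": 0},
    {"tx": -3.6, "ty": -1.9, "tz": -4.4, "yaw": 0},
    {"tx": -3.6, "ty": -1.9, "tz": -4.4, "yaw": 0},
    {"tx": -3.6, "ty": -1.9, "tz": -4.4, "yaw": 0},
  ],
)

```text
time_s: 8.15
position: [0.3348, -0.6137, 0.4628]
tool_rot: [[-0.699, 0.676, 0.232], [0.694, 0.72, -0.007], [-0.172, 0.156, -0.973]]
ft_force: [0.2, -0.2, -0.1]
grip_width: 0.0854
```

```bash
python3 -c "
from h import *
st()
M=np.array(env.observe()['tool_rot']);v=np.array([.15,-.85,.45]);print(M.T@v/np.linalg.norm(v)*6)"
```

```text
t 8.15 pos [ 0.3348 -0.6137  0.4628] q [ -75.7   37.4   12.7   15.8  125.  -112. ] rot [[-0.699, 0.676, 0.232], [0.694, 0.72, -0.007], [-0.172, 0.156, -0.973]] F [ 0.2 -0.2 -0.1] T [0.03 0.11 0.04] w 0.0854
[-4.76038903 -2.71234357 -2.44578998]
```

```bash
python3 -c "
from h import *
M=np.array(env.observe()['tool_rot']);v=np.array([-.45,-.75,.45]);print(M.T@v/np.linalg.norm(v)*6)"
```

```text
[-1.72936023 -4.72080619 -3.27464534]
```

Request:
carry_out(
  rows=[
    {"tx": -2.5, "ty": -4.5, "tz": -3, "yaw": 0},
    {"tx": -2.5, "ty": -4.5, "tz": -3, "yaw": 0},
    {"tx": -2.5, "ty": -4.5, "tz": -3, "yaw": 0},
    {"tx": -2.5, "ty": -4.5, "tz": -3, "yaw": 0},
    {"tx": -2.5, "ty": -4.5, "tz": -3, "yaw": 0},
    {"tx": -2.5, "ty": -4.5, "tz": -3, "yaw": 0},
    {"tx": -2.5, "ty": -4.5, "tz": -3, "yaw": 0},
    {"tx": -2.5, "ty": -4.5, "tz": -3, "yaw": 0},
  ],
)

```text
time_s: 8.95
position: [0.1347, -0.7122, 0.4726]
tool_rot: [[-0.656, 0.693, 0.299], [0.675, 0.716, -0.179], [-0.338, 0.084, -0.938]]
ft_force: [0.1, 0.3, 0.2]
grip_width: 0.0853
```

```bash
python3 -c "
from h import *
st()
M=np.array(env.observe()['tool_rot'])
for v in ([-.3,-.85,.45],[.1,-.85,.5],[.3,-.75,.5]):print(M.T@np.array(v)/np.linalg.norm(v)*6)"
```

```text
t 8.95 pos [ 0.1347 -0.7122  0.4726] q [ -94.9   37.3   12.7   20.9  119.  -127.9] rot [[-0.656, 0.693, 0.299], [0.675, 0.716, -0.179], [-0.338, 0.084, -0.938]] F [0.1 0.3 0.2] T [0.1  0.12 0.01] w 0.0853
[-3.14983642 -4.63605125 -2.14139191]
[-4.89207466 -3.00819427 -1.73734646]
[-5.50660054 -1.81099997 -1.54842812]
```

Request:
carry_out(
  rows=[
    {"tx": -3.1, "ty": -4.6, "tz": -2.1, "yaw": 0},
    {"tx": -3.1, "ty": -4.6, "tz": -2.1, "yaw": 0},
    {"tx": -3.1, "ty": -4.6, "tz": -2.1, "yaw": 0},
    {"tx": -3.1, "ty": -4.6, "tz": -2.1, "yaw": 0},
    {"tx": -3.1, "ty": -4.6, "tz": -2.1, "yaw": 0},
    {"tx": -3.1, "ty": -4.6, "tz": -2.1, "yaw": 0},
  ],
)

```text
time_s: 9.55
position: [0.0338, -0.7684, 0.4639]
tool_rot: [[-0.614, 0.722, 0.319], [0.641, 0.692, -0.331], [-0.46, 0.001, -0.888]]
ft_force: [-0.0, -0.6, 0.4]
grip_width: 0.0851
```

```bash
python3 -c "
from h import *
st()
M=np.array(env.observe()['tool_rot'])
for v in ([-.3,-.85,.45],[.1,-.85,.5],[.3,-.75,.5]):print(M.T@np.array(v)/np.linalg.norm(v)*6)"
```

```text
t 9.55 pos [ 0.0338 -0.7684  0.4639] q [-103.6   39.1   12.7   24.5  110.8 -135. ] rot [[-0.614, 0.722, 0.319], [0.641, 0.692, -0.331], [-0.46, 0.001, -0.888]] F [-0.  -0.6  0.4] T [0.14 0.15 0.02] w 0.0851
[-3.38000454 -4.79108172 -1.27322632]
[-5.06232742 -3.12231    -0.78995023]
[-5.65317268 -1.90905545 -0.63019519]
```

```bash
python3 - <<'E'
from h import *
c=np.array([.496,.2743,0]);a=np.radians(224.4);X=np.array([np.cos(a),np.sin(a),0]);Y=np.array([-X[1],X[0],0])
off=lambda x,y:(165+x*105/400,185+y*105/400)
so=lambda x,y:(365+(x-400)*85/400,215+y*85/400)
for z in(.068,.072,.074):
    for n,f in(("top",off(164,190)),("scene",so(613,145))):
        d=onz(n,f,z)-c; print(z,n,d@X,d@Y)
for P in((0,0,.074),(0,-.015,.07),(0,.015,.07)):
    p=c+X*P[0]+Y*P[1]+[0,0,P[2]]; print(P,proj("top",p),proj("scene",p),off(164,190),so(613,145))
zt=np.array([.319,-.331,-.888])
G=c-X*.083-Y*.026+[0,0,.038]; T=G+.008*zt; print("G",G,"TCP",T,"above",T-.15*zt)
plan((.48,-.2,.45),15)
E
```

```text
0.068 top -0.00317593909001714 -0.005325339850084594
0.068 scene 0.007127563686338674 -0.0081837154502696
0.072 top -0.002083213584767148 -0.004994165811162744
0.072 scene 0.003688826280390168 -0.007272346592252164
0.074 top -0.0015368508321421909 -0.004828578791701819
0.074 scene 0.0019694575774158157 -0.00681666216324331
(0, 0, 0.074) [209.85926478 233.97189807] [407.88278212 246.23564639] (208.05, 234.875) (410.2625, 245.8125)
(0, -0.015, 0.07) [205.88768144 238.30444864] [413.04282478 247.41667064] (208.05, 234.875) (410.2625, 245.8125)
(0, 0.015, 0.07) [214.57445462 230.07801591] [402.30946202 246.90314228] (208.05, 234.875) (410.2625, 245.8125)
G [0.53710999 0.35094835 0.038     ] TCP [0.53966199 0.34830035 0.030896  ] above [0.49181199 0.39795035 0.164096  ]
([0.64, 4.77, -0.22, 0.0], 15)
```

Request:
carry_out(
  rows=[
    {"tx": 0.6, "ty": 4.8, "tz": -0.2, "yaw": 0},
    {"tx": 0.6, "ty": 4.8, "tz": -0.2, "yaw": 0},
    {"tx": 0.6, "ty": 4.8, "tz": -0.2, "yaw": 0},
    {"tx": 0.6, "ty": 4.8, "tz": -0.2, "yaw": 0},
    {"tx": 0.6, "ty": 4.8, "tz": -0.2, "yaw": 0},
    {"tx": 0.6, "ty": 4.8, "tz": -0.2, "yaw": 0},
    {"tx": 0.6, "ty": 4.8, "tz": -0.2, "yaw": 0},
    {"tx": 0.6, "ty": 4.8, "tz": -0.2, "yaw": 0},
    {"tx": 0.6, "ty": 4.8, "tz": -0.2, "yaw": 0},
    {"tx": 0.6, "ty": 4.8, "tz": -0.2, "yaw": 0},
    {"tx": 0.6, "ty": 4.8, "tz": -0.2, "yaw": 0},
    {"tx": 0.6, "ty": 4.8, "tz": -0.2, "yaw": 0},
  ],
)

```text
time_s: 10.75
position: [0.3988, -0.3139, 0.4472]
tool_rot: [[-0.599, 0.733, 0.323], [0.647, 0.68, -0.345], [-0.473, 0.002, -0.881]]
ft_force: [-0.6, -1.0, 0.1]
grip_width: 0.0857
```

```bash
python3 -c "
from h import *
st();plan((.48,.39,.22),13)"
```

```text
t 10.75 pos [ 0.3988 -0.3139  0.4472] q [-53.    1.   73.1   3.   77.9 -95.8] rot [[-0.599, 0.733, 0.323], [0.647, 0.68, -0.345], [-0.473, 0.002, -0.881]] F [-0.6 -1.   0.1] T [ 0.1   0.13 -0.06] w 0.0857
([3.95, 4.14, -0.13, 0.0], 13)
```

Request:
carry_out(
  rows=[
    {"tx": 3.4, "ty": 3.6, "tz": -0.3, "yaw": 0},
    {"tx": 3.4, "ty": 3.6, "tz": -0.3, "yaw": 0},
    {"tx": 3.4, "ty": 3.6, "tz": -0.3, "yaw": 0},
    {"tx": 3.4, "ty": 3.6, "tz": -0.3, "yaw": 0},
    {"tx": 3.4, "ty": 3.6, "tz": -0.3, "yaw": 0},
    {"tx": 3.4, "ty": 3.6, "tz": -0.3, "yaw": 0},
    {"tx": 3.4, "ty": 3.6, "tz": -0.3, "yaw": 0},
    {"tx": 3.4, "ty": 3.6, "tz": -0.3, "yaw": 0},
    {"tx": 3.4, "ty": 3.6, "tz": -0.3, "yaw": 0},
    {"tx": 3.4, "ty": 3.6, "tz": -0.3, "yaw": 0},
    {"tx": 3.4, "ty": 3.6, "tz": -0.3, "yaw": 0},
    {"tx": 3.4, "ty": 3.6, "tz": -0.3, "yaw": 0},
  ],
)

```text
time_s: 11.95
position: [0.46, 0.2629, 0.2906]
tool_rot: [[-0.589, 0.729, 0.349], [0.642, 0.684, -0.345], [-0.49, 0.02, -0.871]]
ft_force: [0.8, -0.8, 0.1]
grip_width: 0.0853
```

```bash
python3 -c "
from h import *
st();zt=np.array(env.observe()['tool_rot'])[:,2];T=np.array([.5371,.3509,.038])+.008*zt;plan(T-.11*zt,6);im=env.get_image('top');cv2.imwrite('pics/t1.png',im[:,:,::-1])"
```

```text
t 11.95 pos [0.46   0.2629 0.2906] q [ 29.6  17.2  78.6 -29.   77.3  -8.5] rot [[-0.589, 0.729, 0.349], [0.642, 0.684, -0.345], [-0.49, 0.02, -0.871]] F [ 0.8 -0.8  0.1] T [ 0.15  0.08 -0.06] w 0.0853
([2.25, 1.85, 1.91, 0.0], 6)
```

Request:
carry_out(
  rows=[
    {"tx": 2.3, "ty": 1.9, "tz": 1.9, "yaw": -0.02},
    {"tx": 2.3, "ty": 1.9, "tz": 1.9, "yaw": 0},
    {"tx": 2.3, "ty": 1.9, "tz": 1.9, "yaw": 0},
    {"tx": 2.3, "ty": 1.9, "tz": 1.9, "yaw": 0},
    {"tx": 2.3, "ty": 1.9, "tz": 1.9, "yaw": 0},
    {"tx": 2.3, "ty": 1.9, "tz": 1.9, "yaw": 0},
    {"tx": 0, "ty": 0, "tz": 0, "yaw": 0},
  ],
)

```text
time_s: 12.7
position: [0.501, 0.404, 0.1155]
tool_rot: [[-0.611, 0.709, 0.352], [0.626, 0.705, -0.334], [-0.485, 0.016, -0.874]]
ft_force: [-0.1, -0.3, 0.0]
grip_width: 0.0855
```

```bash
python3 -c "
from h import *
st();zt=np.array(env.observe()['tool_rot'])[:,2];T=np.array([.5371,.3509,.038])+.008*zt;plan(T,1);plan(T,5);im=env.get_image('top');im2=env.get_image('scene')
a=cv2.resize(im[170:300,150:280],(400,400),interpolation=2);b=cv2.resize(im2[180:310,340:470],(400,400),interpolation=2);cv2.imwrite('pics/t2.png',np.hstack([a,b])[:,:,::-1])"
```

```text
t 12.7 pos [0.501  0.404  0.1155] q [ 39.   38.6  71.8 -31.1  68.6   5.7] rot [[-0.611, 0.709, 0.352], [0.626, 0.705, -0.334], [-0.485, 0.016, -0.874]] F [-0.1 -0.3  0. ] T [0.17 0.22 0.  ] w 0.0855
([-1.78, -1.31, 10.62, 0.0], 1)
([-0.36, -0.26, 2.12, 0.0], 5)
```

View pics/t2.png

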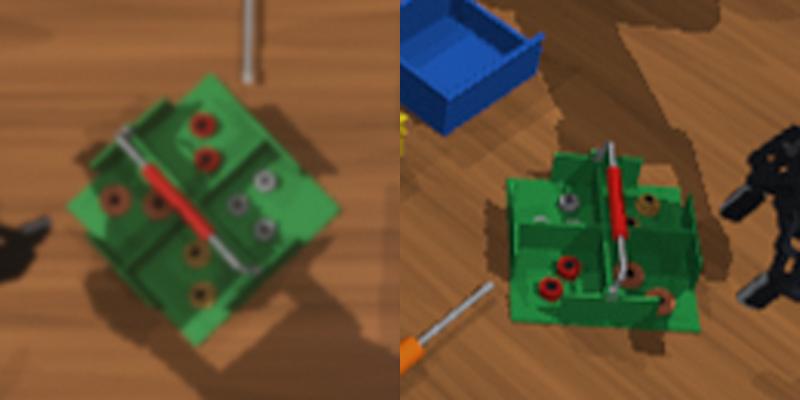

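Request:
carry_out(
  rows=[
    {"tx": -0.4, "ty": -0.3, "tz": 2, "yaw": 0},
    {"tx": -0.4, "ty": -0.3, "tz": 2, "yaw": 0},
    {"tx": -0.4, "ty": -0.3, "tz": 2, "yaw": 0},
    {"tx": 0, "ty": 0, "tz": 0, "yaw": 0},
  ],
)

```text
time_s: 13.2
position: [0.5268, 0.3671, 0.0801]
tool_rot: [[-0.603, 0.71, 0.364], [0.632, 0.703, -0.326], [-0.487, 0.034, -0.873]]
ft_force: [-0.4, 0.1, -0.4]
grip_width: 0.0856
```

```bash
python3 -c "
from h import *
st();o=env.observe();M=np.array(o['tool_rot']);p=np.array(o['position']);zt=M[:,2];T=np.array([.5371,.3509,.038])+.008*zt;plan(T,1)
im=env.get_image('top');im2=env.get_image('scene')
im,im2=im.copy(),im2.copy()
Q={}
for nm,I in (('top',im),('scene',im2)):
  for s in(-1,1):
    print(nm,proj(nm,p+M[:,1]*s*.0425-zt*.002))
  print(nm,'grip',proj(nm,[.5371,.3509,.045]))
a=cv2.resize(im[170:300,150:280],(400,400),interpolation=2);b=cv2.resize(im2[180:310,340:470],(400,400),interpolation=2);cv2.imwrite('pics/t3.png',np.hstack([a,b])[:,:,::-1])"
```

```text
t 13.2 pos [0.5268 0.3671 0.0801] q [ 34.8  39.9  76.2 -32.9  61.    6.2] rot [[-0.603, 0.71, 0.364], [0.632, 0.703, -0.326], [-0.487, 0.034, -0.873]] F [-0.4  0.1 -0.4] T [0.15 0.12 0.02] w 0.0856
([0.41, -0.55, 5.37, 0.0], 1)
top [184.21159492 233.85184859]
top [161.58661246 210.38659819]
top grip [183.8962352  220.11557353]
scene [426.45424881 258.05769284]
scene [430.70481469 283.27337327]
scene grip [418.63706913 277.13436374]
```

View pics/t3.png

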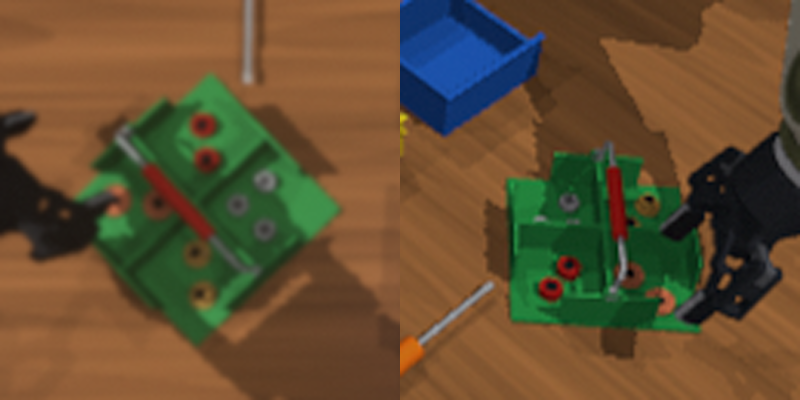

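Request:
carry_out(
  rows=[
    {"tx": 0.15, "ty": -0.2, "tz": 1.8, "yaw": 0},
    {"tx": 0.15, "ty": -0.2, "tz": 1.8, "yaw": 0},
    {"tx": 0.15, "ty": -0.2, "tz": 1.6, "yaw": 0},
    {"tx": 0, "ty": 0, "tz": 0, "yaw": 0},
  ],
)

```text
time_s: 13.7
position: [0.5407, 0.354, 0.0413]
tool_rot: [[-0.599, 0.707, 0.377], [0.634, 0.706, -0.316], [-0.49, 0.05, -0.871]]
ft_force: [-0.2, -0.1, 0.3]
grip_width: 0.0853
```

```bash
python3 -c "
from h import *
st();o=env.observe();M=np.array(o['tool_rot']);p=np.array(o['position']);zt=M[:,2];T=np.array([.5371,.3509,.038])+.008*zt;plan(T,1)"
```

```text
t 13.7 pos [0.5407 0.354  0.0413] q [ 33.1  42.6  78.5 -35.1  55.    8.4] rot [[-0.599, 0.707, 0.377], [0.634, 0.706, -0.316], [-0.49, 0.05, -0.871]] F [-0.2 -0.1  0.3] T [0.13 0.2  0.01] w 0.0853
([0.18, -0.49, 1.05, 0.0], 1)
```

Request:
carry_out(
  rows=[
    {"tx": 0.2, "ty": -0.5, "tz": 1.0, "yaw": 0},
    {"tx": 0, "ty": -0.1, "tz": 0.2, "yaw": 0},
  ],
)

```text
time_s: 13.9
position: [0.5401, 0.3484, 0.032]
tool_rot: [[-0.597, 0.706, 0.381], [0.635, 0.706, -0.313], [-0.49, 0.055, -0.87]]
ft_force: [0.6, -0.4, -0.6]
grip_width: 0.0852
```

Request:
carry_out(
  rows=[
    {"tx": 0, "ty": 0, "tz": 0, "yaw": 0},
    {"tx": 0, "ty": 0, "tz": 0, "yaw": 0},
    {"tx": 0, "ty": 0, "tz": 0, "yaw": 0},
    {"tx": 0, "ty": 0, "tz": 0, "yaw": 0},
    {"tx": 0, "ty": 0, "tz": 0, "yaw": 0},
  ],
  jaw=1,
  squeeze=100,
)

```text
time_s: 14.4
position: [0.5404, 0.3495, 0.0342]
tool_rot: [[-0.596, 0.705, 0.384], [0.635, 0.707, -0.311], [-0.491, 0.058, -0.869]]
ft_force: [-0.3, -0.2, -0.5]
grip_width: 0.0124
```

```bash
python3 -c "
from h import *
st()"
```

```text
t 14.4 pos [0.5404 0.3495 0.0342] q [ 32.7  42.8  79.7 -35.9  53.3   9.4] rot [[-0.596, 0.705, 0.384], [0.635, 0.707, -0.311], [-0.491, 0.058, -0.869]] F [-0.3 -0.2 -0.5] T [ 0.1   0.17 -0.01] w 0.0124
```

Request:
carry_out(
  rows=[
    {"tx": 0, "ty": 0, "tz": 0.4, "yaw": 0},
    {"tx": 0, "ty": 0, "tz": 0, "yaw": 0},
    {"tx": 0, "ty": 0, "tz": 0, "yaw": 0},
  ],
)

```text
time_s: 14.7
position: [0.5419, 0.3489, 0.0349]
tool_rot: [[-0.594, 0.705, 0.387], [0.635, 0.706, -0.313], [-0.494, 0.06, -0.868]]
ft_force: [-1.4, 2.8, 5.0]
grip_width: 0.0023
```

```bash
python3 -c "
from h import *
st()"
```

```text
t 14.7 pos [0.5419 0.3489 0.0349] q [ 32.7  42.8  79.6 -36.1  53.3   9.5] rot [[-0.594, 0.705, 0.387], [0.635, 0.706, -0.313], [-0.494, 0.06, -0.868]] F [-1.4  2.8  5. ] T [-0.58  0.96 -0.44] w 0.0023
```

Request:
carry_out(
  rows=[
    {"tx": -0.5, "ty": 0.1, "tz": -0.9, "yaw": 0},
    {"tx": -1, "ty": 0.1, "tz": -1.7, "yaw": 0},
    {"tx": -1, "ty": 0.1, "tz": -1.7, "yaw": 0},
    {"tx": 0, "ty": 0, "tz": 0, "yaw": 0},
  ],
)

```text
time_s: 15.1
position: [0.5414, 0.3486, 0.0846]
tool_rot: [[-0.595, 0.706, 0.383], [0.637, 0.705, -0.312], [-0.49, 0.058, -0.87]]
ft_force: [-0.1, 0.1, -5.0]
grip_width: 0.002
```

```bash
python3 -c "
from h import *
st()
im=env.get_image('top');im2=env.get_image('scene')
a=cv2.resize(im[170:300,150:280],(400,400),interpolation=2);b=cv2.resize(im2[180:310,340:470],(400,400),interpolation=2);cv2.imwrite('pics/t4.png',np.hstack([a,b])[:,:,::-1])"
```

```text
t 15.1 pos [0.5414 0.3486 0.0846] q [ 32.6  39.   77.5 -33.4  58.3   5.2] rot [[-0.595, 0.706, 0.383], [0.637, 0.705, -0.312], [-0.49, 0.058, -0.87]] F [-0.1  0.1 -5. ] T [ 0.74  0.26 -0.  ] w 0.002
```

View pics/t4.png

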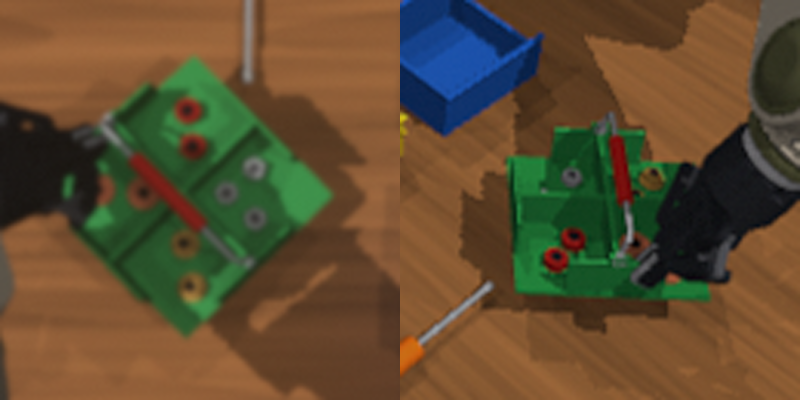

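```bash
cat >> h.py <<'E'
c0=np.array([.496,.2743,0]);_a=np.radians(224.4);X0=np.array([np.cos(_a),np.sin(_a),0]);Y0=np.array([-X0[1],X0[0],0]);T0=np.c_[X0,Y0,[0,0,1]]
Mg=np.array([[-.594,.705,.387],[.635,.706,-.313],[-.494,.06,-.868]]);Pg=np.array([.5419,.3489,.0349])
E
python3 - <<'E'
from h import *
off=lambda x,y:(165+x*105/400,185+y*105/400)
for k,(u,v),z in(("b",(185,255),.016),("b",(192,306),.016),("s",(195,97),.014),("s",(199,139),.014),("w",(85,190),.009),("w",(138,195),.009),("n",(270,166),.0125),("n",(237,196),.0125),("n",(271,227),.0125)):
    d=onz("top",off(u,v),z)-c0;print(k,np.round([d@X0*1e3,d@Y0*1e3]))
from scipy.spatial.transform import Rotation as Rr
for ps in(20,30,40,50,60,70,80,90,100,110,120):
    M=Mg@Rr.from_euler('z',ps,degrees=True).as_matrix();D=M@Mg.T;T=D@T0
    g=T.T@[0,0,-1.];corner=D@(c0+X0*.085+Y0*.085+[0,0,.004]-Pg)
    lows=[(D@(c0+X0*i*.085+Y0*j*.085-Pg))[2] for i in(-1,1) for j in(-1,1)]
    print(ps,np.round(g,2),"tilt",round(np.degrees(np.arccos(-g[2]))),"corner-TCP",np.round(corner,3),"down dir",np.round((T@np.array([.707,.707,0])),2),"low",round(min(lows),3))
E
```

```text
b [ 27. -30.]
b [ 56. -50.]
s [-51.  50.]
s [-27.  32.]
w [-58. -50.]
w [-30. -26.]
n [22. 54.]
n [21. 24.]
n [54. 26.]
20 [ 0.17  0.05 -0.99] tilt 10 corner-TCP [-0.097 -0.166 -0.064] down dir [-0.3  -0.94 -0.15] low -0.068
30 [ 0.24  0.09 -0.97] tilt 15 corner-TCP [-0.117 -0.145 -0.08 ] down dir [-0.43 -0.87 -0.23] low -0.084
40 [ 0.31  0.14 -0.94] tilt 19 corner-TCP [-0.132 -0.12  -0.096] down dir [-0.54 -0.78 -0.31] low -0.1
50 [ 0.36  0.2  -0.91] tilt 24 corner-TCP [-0.143 -0.092 -0.111] down dir [-0.63 -0.67 -0.39] low -0.114
60 [ 0.4   0.26 -0.88] tilt 29 corner-TCP [-0.148 -0.062 -0.124] down dir [-0.7  -0.54 -0.47] low -0.127
70 [ 0.43  0.34 -0.84] tilt 33 corner-TCP [-0.148 -0.031 -0.135] down dir [-0.74 -0.4  -0.54] low -0.138
80 [ 0.45  0.41 -0.8 ] tilt 37 corner-TCP [-0.143  0.    -0.144] down dir [-0.76 -0.24 -0.61] low -0.147
90 [ 0.44  0.49 -0.75] tilt 41 corner-TCP [-0.132  0.031 -0.15 ] down dir [-0.75 -0.09 -0.66] low -0.153
100 [ 0.43  0.56 -0.71] tilt 45 corner-TCP [-0.117  0.06  -0.154] down dir [-0.71  0.07 -0.7 ] low -0.157
110 [ 0.4   0.63 -0.67] tilt 48 corner-TCP [-0.097  0.087 -0.155] down dir [-0.65  0.22 -0.73] low -0.158
120 [ 0.35  0.69 -0.63] tilt 51 corner-TCP [-0.074  0.11  -0.153] down dir [-0.57  0.36 -0.74] low -0.156
```

```bash
cat >> h.py <<'E'
from scipy.spatial.transform import Rotation as Rr
def tray(ps):
    return Mg@Rr.from_euler('z',ps,degrees=True).as_matrix()
def corner(ps): return tray(ps)@Mg.T@(c0+X0*.085+Y0*.085+[0,0,.004]-Pg)
def psnow():
    M=np.array(env.observe()["tool_rot"]);return np.degrees((Rr.from_matrix(Mg.T@M)).as_rotvec()[2])
def path(W,ps0):
    "W: list (P,psi); rows from the present pose"
    o=env.observe();p=np.array(o["position"]);M=np.array(o["tool_rot"]);k=ps0
    for P,s in W:
        v=M.T@(np.array(P)-p)*100;print('{"tx": %.1f, "ty": %.1f, "tz": %.1f, "yaw": %.2f}'%(*v,np.radians(s-k)),end=", ")
        M=M@Rr.from_euler('z',s-k,degrees=True).as_matrix();p=np.array(P);k=s
    print()
E
python3 - <<'E'
from h import *
st();p=np.array(env.observe()["position"]);k=psnow();print(k)
C=np.array([.455,.01,.095]);E=C-corner(20)
f=[.03,.1,.19,.29,.39,.5,.6,.7,.79,.87,.94,1]
path([(p+(E-p)*t,k+(20-k)*t) for t in f],k)
E
```

```text
t 15.2 pos [0.5403 0.3479 0.0818] q [ 32.6  39.1  77.7 -33.5  58.2   5.2] rot [[-0.597, 0.707, 0.379], [0.636, 0.705, -0.314], [-0.489, 0.053, -0.87]] F [-0.4 -0.9 -5.5] T [ 0.78  0.29 -0.  ] w 0.0018
-0.09545710954270548
{"tx": -0.5, "ty": -0.3, "tz": -0.0, "yaw": 0.01}, {"tx": -1.1, "ty": -0.7, "tz": -0.1, "yaw": 0.02}, {"tx": -1.4, "ty": -0.9, "tz": -0.1, "yaw": 0.03}, {"tx": -1.6, "ty": -1.0, "tz": -0.1, "yaw": 0.04}, {"tx": -1.6, "ty": -0.9, "tz": -0.1, "yaw": 0.04}, {"tx": -1.8, "ty": -1.0, "tz": -0.1, "yaw": 0.04}, {"tx": -1.7, "ty": -0.8, "tz": -0.1, "yaw": 0.04}, {"tx": -1.7, "ty": -0.7, "tz": -0.1, "yaw": 0.04}, {"tx": -1.6, "ty": -0.6, "tz": -0.1, "yaw": 0.03}, {"tx": -1.4, "ty": -0.5, "tz": -0.1, "yaw": 0.03}, {"tx": -1.3, "ty": -0.4, "tz": -0.1, "yaw": 0.02}, {"tx": -1.1, "ty": -0.3, "tz": -0.1, "yaw": 0.02},
```

Request:
carry_out(
  rows=[
    {"tx": -0.6, "ty": -0.2, "tz": -0.5, "yaw": 0.01},
    {"tx": -1.2, "ty": -0.7, "tz": -0.5, "yaw": 0.02},
    {"tx": -1.4, "ty": -0.9, "tz": -0.4, "yaw": 0.03},
    {"tx": -1.6, "ty": -1.0, "tz": -0.3, "yaw": 0.04},
    {"tx": -1.6, "ty": -0.9, "tz": -0.1, "yaw": 0.04},
    {"tx": -1.8, "ty": -1.0, "tz": -0.1, "yaw": 0.04},
    {"tx": -1.7, "ty": -0.8, "tz": -0.1, "yaw": 0.04},
    {"tx": -1.7, "ty": -0.7, "tz": -0.1, "yaw": 0.04},
    {"tx": -1.6, "ty": -0.6, "tz": -0.1, "yaw": 0.03},
    {"tx": -1.4, "ty": -0.5, "tz": -0.1, "yaw": 0.03},
    {"tx": -1.3, "ty": -0.4, "tz": 0, "yaw": 0.02},
    {"tx": -1.1, "ty": -0.3, "tz": 0, "yaw": 0.02},
  ],
)

```text
time_s: 16.4
position: [0.5439, 0.1621, 0.1772]
tool_rot: [[-0.277, 0.885, 0.374], [0.857, 0.404, -0.32], [-0.434, 0.232, -0.871]]
ft_force: [0.2, 0.6, -4.9]
grip_width: 0.0021
```

```bash
python3 - <<'E'
from h import *
st();p=np.array(env.observe()["position"]);k=psnow();print(k, "corner",p+corner(k))
C=np.array([.455,.01,.09]);
W=[(C-corner(s),s) for s in (24,31,39,47,55,63,71,79,87,94,98,100)]
path(W,k)
im=env.get_image('top');im2=env.get_image('scene')
a=cv2.resize(im[170:300,200:330],(400,400),interpolation=2);b=cv2.resize(im2[150:280,300:430],(400,400),interpolation=2);cv2.imwrite('pics/t5.png',np.hstack([a,b])[:,:,::-1])
E
```

```text
t 16.4 pos [0.5439 0.1621 0.1772] q [ 14.8  23.6  89.2 -30.2  53.5   8.8] rot [[-0.277, 0.885, 0.374], [0.857, 0.404, -0.32], [-0.434, 0.232, -0.871]] F [ 0.2  0.6 -4.9] T [ 0.59  0.18 -0.02] w 0.0021
22.572720161764906 corner [0.44145125 0.00095186 0.10932863]
{"tx": 0.8, "ty": 1.3, "tz": 1.9, "yaw": 0.02}, {"tx": -2.2, "ty": 0.9, "tz": -0.0, "yaw": 0.12}, {"tx": -2.5, "ty": 1.0, "tz": -0.0, "yaw": 0.14}, {"tx": -2.5, "ty": 1.0, "tz": -0.0, "yaw": 0.14}, {"tx": -2.5, "ty": 1.0, "tz": 0.0, "yaw": 0.14}, {"tx": -2.5, "ty": 1.0, "tz": 0.0, "yaw": 0.14}, {"tx": -2.5, "ty": 1.0, "tz": 0.0, "yaw": 0.14}, {"tx": -2.5, "ty": 1.0, "tz": 0.0, "yaw": 0.14}, {"tx": -2.5, "ty": 1.0, "tz": 0.0, "yaw": 0.14}, {"tx": -2.2, "ty": 0.9, "tz": 0.0, "yaw": 0.12}, {"tx": -1.2, "ty": 0.5, "tz": 0.0, "yaw": 0.07}, {"tx": -0.6, "ty": 0.3, "tz": 0.0, "yaw": 0.03},
```

View pics/t5.png

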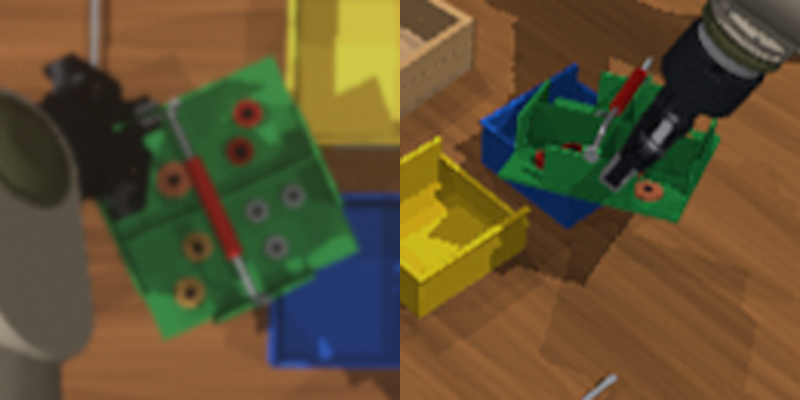

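Request:
carry_out(
  rows=[
    {"tx": -0.2, "ty": 1.5, "tz": 1.2, "yaw": 0.05},
    {"tx": -2.0, "ty": 1.2, "tz": 0.6, "yaw": 0.13},
    {"tx": -2.5, "ty": 1.0, "tz": 0, "yaw": 0.15},
    {"tx": -2.5, "ty": 1.0, "tz": 0, "yaw": 0.15},
    {"tx": -2.5, "ty": 1.0, "tz": 0, "yaw": 0.15},
    {"tx": -2.5, "ty": 1.0, "tz": 0, "yaw": 0.15},
    {"tx": -2.5, "ty": 1.0, "tz": 0, "yaw": 0.15},
    {"tx": -2.5, "ty": 1.0, "tz": 0, "yaw": 0.15},
    {"tx": -2.5, "ty": 1.0, "tz": 0, "yaw": 0.15},
    {"tx": -2.2, "ty": 0.9, "tz": 0, "yaw": 0.12},
    {"tx": -1.2, "ty": 0.5, "tz": 0, "yaw": 0.07},
    {"tx": 0, "ty": 0, "tz": 0, "yaw": 0},
  ],
)

```text
time_s: 17.7
position: [0.5689, -0.0554, 0.2419]
tool_rot: [[0.842, 0.396, 0.365], [0.513, -0.797, -0.32], [0.164, 0.457, -0.874]]
ft_force: [0.6, -0.3, -4.2]
grip_width: 0.0023
```

```bash
python3 - <<'E'
from h import *
st();p=np.array(env.observe()["position"]);k=psnow();print(k, "corner",p+corner(k))
im=env.get_image('top');im2=env.get_image('scene')
a=cv2.resize(im[170:300,230:360],(400,400),interpolation=2);b=cv2.resize(im2[130:260,290:420],(400,400),interpolation=2);cv2.imwrite('pics/t6.png',np.hstack([a,b])[:,:,::-1])
E
```

```text
t 17.7 pos [ 0.5689 -0.0554  0.2419] q [-11.4  16.4  88.2 -18.1  51.1  58. ] rot [[0.842, 0.396, 0.365], [0.513, -0.797, -0.32], [0.164, 0.457, -0.874]] F [ 0.6 -0.3 -4.2] T [0.13 0.31 0.01] w 0.0023
104.81866456991071 corner [0.46080504 0.01810547 0.08693421]
```

View pics/t6.png

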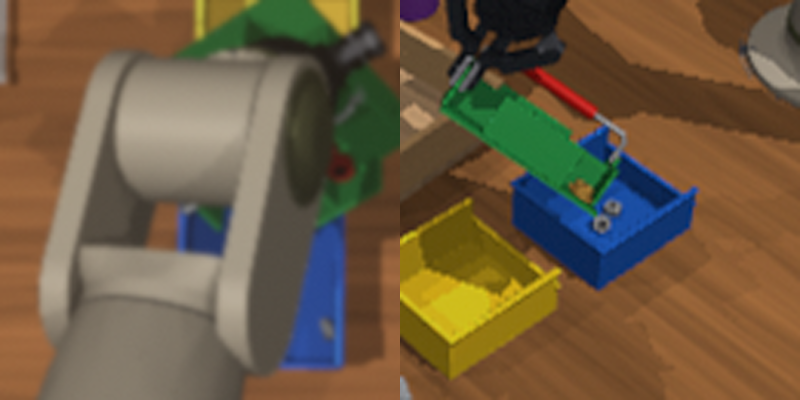

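```bash
python3 - <<'E'
from h import *
o=env.observe();p=np.array(o["position"]);M=np.array(o["tool_rot"]);D=M@Mg.T
pt=lambda x,y,z:p+D@(c0+X0*x*.001+Y0*y*.001+[0,0,z*.001]-Pg)
for n,P in dict(nutc=(85,85,4),spc=(-85,85,4),brc=(85,-85,4),xw0=(83,-43,45),xw1=(83,43,45),yw0=(-43,83,45),yw1=(43,83,45),div=(80,0,40),bush=(67,-16,16),nutpos=(70,60,12)).items():
    q=proj("scene",pt(*P));t=proj("top",pt(*P));print(n,np.round([400+(q[0]-290)*400/130,(q[1]-130)*400/130]),np.round([(t[0]-230)*400/130,(t[1]-170)*400/130]))
E
```

```text
nutc [592. 185.] [246. 238.]
spc [447.  98.] [418. 131.]
brc [606. 210.] [106. 101.]
xw0 [624. 164.] [141. 166.]
xw1 [615. 154.] [214. 236.]
yw0 [504.  85.] [376. 188.]
yw1 [578. 129.] [286. 243.]
div [614. 161.] [181. 196.]
bush [590. 178.] [182. 156.]
nutpos [585. 173.] [241. 216.]
```

```bash
python3 - <<'E'
from h import *
o=env.observe();p=np.array(o["position"]);M=np.array(o["tool_rot"]);D=M@Mg.T
V=np.array(env.camera_params("scene")["view"]);cam=-V[:3,:3].T@V[:3,3];d=cam-p;print("n.view",D[:,2]@d/np.linalg.norm(d))
C=np.array([.445,.015,.10]);k=psnow()
path([(C-corner(s),s) for s in (98,90,82,74,66,58,50,42,34,27,22,20)],k)
E
```

```text
n.view 0.055587082321983124
{"tx": 0.6, "ty": -0.8, "tz": -1.7, "yaw": -0.12}, {"tx": 2.3, "ty": -1.3, "tz": -0.0, "yaw": -0.14}, {"tx": 2.3, "ty": -1.3, "tz": -0.0, "yaw": -0.14}, {"tx": 2.3, "ty": -1.3, "tz": -0.0, "yaw": -0.14}, {"tx": 2.3, "ty": -1.3, "tz": -0.0, "yaw": -0.14}, {"tx": 2.3, "ty": -1.3, "tz": -0.0, "yaw": -0.14}, {"tx": 2.3, "ty": -1.3, "tz": 0.0, "yaw": -0.14}, {"tx": 2.3, "ty": -1.3, "tz": 0.0, "yaw": -0.14}, {"tx": 2.3, "ty": -1.3, "tz": 0.0, "yaw": -0.14}, {"tx": 2.0, "ty": -1.1, "tz": 0.0, "yaw": -0.12}, {"tx": 1.5, "ty": -0.8, "tz": 0.0, "yaw": -0.09}, {"tx": 0.6, "ty": -0.3, "tz": 0.0, "yaw": -0.03},
```

Request:
carry_out(
  rows=[
    {"tx": 0.6, "ty": -0.8, "tz": -1.5, "yaw": -0.1},
    {"tx": 2.3, "ty": -1.3, "tz": 0, "yaw": -0.14},
    {"tx": 2.3, "ty": -1.3, "tz": 0, "yaw": -0.14},
    {"tx": 2.3, "ty": -1.3, "tz": 0, "yaw": -0.14},
    {"tx": 2.3, "ty": -1.3, "tz": 0, "yaw": -0.14},
    {"tx": 2.3, "ty": -1.3, "tz": 0, "yaw": -0.14},
    {"tx": 2.3, "ty": -1.3, "tz": 0, "yaw": -0.14},
    {"tx": 2.3, "ty": -1.3, "tz": 0, "yaw": -0.14},
    {"tx": 2.3, "ty": -1.3, "tz": 0, "yaw": -0.14},
    {"tx": 2.0, "ty": -1.1, "tz": 0, "yaw": -0.12},
    {"tx": 1.5, "ty": -0.8, "tz": 0, "yaw": -0.09},
    {"tx": 0.6, "ty": -0.3, "tz": 0, "yaw": -0.03},
  ],
)

```text
time_s: 19.0
position: [0.5382, 0.1993, 0.1542]
tool_rot: [[-0.384, 0.844, 0.373], [0.807, 0.504, -0.31], [-0.449, 0.182, -0.875]]
ft_force: [0.2, -0.4, -4.5]
grip_width: 0.0023
```

```bash
python3 - <<'E'
from h import *
st();p=np.array(env.observe()["position"]);k=psnow();print(k, "corner",p+corner(k))
im=env.get_image('top');im2=env.get_image('scene')
a=cv2.resize(im[180:310,225:355],(400,400),interpolation=2);b=cv2.resize(im2[140:270,300:430],(400,400),interpolation=2);cv2.imwrite('pics/t7.png',np.hstack([a,b])[:,:,::-1])
E
```

```text
t 19.0 pos [0.5382 0.1993 0.1542] q [ 18.8  26.2  88.9 -31.1  53.    6.9] rot [[-0.384, 0.844, 0.373], [0.807, 0.504, -0.31], [-0.449, 0.182, -0.875]] F [ 0.2 -0.4 -4.5] T [ 0.63  0.2  -0.02] w 0.0023
15.76703969551257 corner [0.4507078  0.0254642  0.09760518]
```

View pics/t7.png

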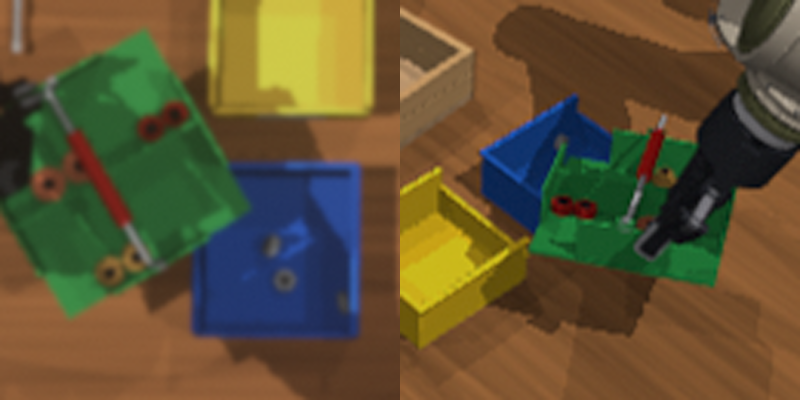

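```bash
python3 - <<'E'
from h import *
p=np.array(env.observe()["position"]);k=psnow();E=np.array([.541,.349,.10])
f=[.05,.13,.23,.34,.46,.58,.69,.79,.87,.93,.97,1]
path([(p+(E-p)*t,k*(1-t)) for t in f],k)
E
```

```text
{"tx": 0.7, "ty": 0.3, "tz": 0.0, "yaw": -0.01}, {"tx": 1.2, "ty": 0.6, "tz": 0.0, "yaw": -0.02}, {"tx": 1.4, "ty": 0.7, "tz": 0.0, "yaw": -0.03}, {"tx": 1.6, "ty": 0.8, "tz": 0.0, "yaw": -0.03}, {"tx": 1.7, "ty": 1.0, "tz": 0.0, "yaw": -0.03}, {"tx": 1.6, "ty": 1.0, "tz": 0.0, "yaw": -0.03}, {"tx": 1.5, "ty": 1.0, "tz": 0.0, "yaw": -0.03}, {"tx": 1.3, "ty": 0.9, "tz": 0.0, "yaw": -0.03}, {"tx": 1.0, "ty": 0.8, "tz": 0.0, "yaw": -0.02}, {"tx": 0.8, "ty": 0.6, "tz": 0.0, "yaw": -0.02}, {"tx": 0.5, "ty": 0.4, "tz": 0.0, "yaw": -0.01}, {"tx": 0.4, "ty": 0.3, "tz": 0.0, "yaw": -0.01},
```

Request:
carry_out(
  rows=[
    {"tx": 0.7, "ty": 0.3, "tz": 0, "yaw": -0.01},
    {"tx": 1.2, "ty": 0.6, "tz": -0.2, "yaw": -0.02},
    {"tx": 1.4, "ty": 0.7, "tz": -0.2, "yaw": -0.03},
    {"tx": 1.6, "ty": 0.8, "tz": -0.2, "yaw": -0.03},
    {"tx": 1.7, "ty": 1.0, "tz": -0.1, "yaw": -0.04},
    {"tx": 1.6, "ty": 1.0, "tz": 0, "yaw": -0.03},
    {"tx": 1.5, "ty": 1.0, "tz": 0, "yaw": -0.03},
    {"tx": 1.3, "ty": 0.9, "tz": 0.1, "yaw": -0.03},
    {"tx": 1.0, "ty": 0.8, "tz": 0.1, "yaw": -0.02},
    {"tx": 0.8, "ty": 0.6, "tz": 0.1, "yaw": -0.02},
    {"tx": 0.5, "ty": 0.4, "tz": 0, "yaw": -0.01},
    {"tx": 0.4, "ty": 0.3, "tz": 0, "yaw": -0.01},
  ],
)

```text
time_s: 20.3
position: [0.5411, 0.365, 0.1025]
tool_rot: [[-0.608, 0.698, 0.379], [0.629, 0.714, -0.307], [-0.485, 0.051, -0.873]]
ft_force: [0.0, 0.2, -4.0]
grip_width: 0.0021
```

```bash
python3 - <<'E'
from h import *
st();k=psnow();p=np.array(env.observe()["position"]);print(k)
path([([.541,.349,.07],0),([.541,.349,.055],0),([.541,.349,.045],0)],k)
M=np.array(env.observe()["tool_rot"]);D=M@Mg.T;print("tray normal",D[:,2])
for i,j in((1,1),(1,-1),(-1,1),(-1,-1)):print(i,j,(p+D@(c0+X0*.085*i+Y0*.085*j-Pg)))
E
```

```text
t 20.3 pos [0.5411 0.365  0.1025] q [ 33.8  38.6  74.5 -32.   61.7   3.1] rot [[-0.608, 0.698, 0.379], [0.629, 0.714, -0.307], [-0.485, 0.051, -0.873]] F [ 0.   0.2 -4. ] T [0.69 0.23 0.03] w 0.0021
-0.7866870532651468
{"tx": 0.6, "ty": -1.3, "tz": 3.3, "yaw": 0.01}, {"tx": 0.7, "ty": -0.1, "tz": 1.3, "yaw": 0.00}, {"tx": 0.5, "ty": -0.1, "tz": 0.9, "yaw": 0.00}, 
tray normal [ 1.32988528e-02 -8.10382164e-04  1.00044114e+00]
1 1 [0.49575243 0.1697013  0.06800735]
1 -1 [0.37542133 0.28980004 0.06976857]
-1 1 [0.61577275 0.28997253 0.06652958]
-1 -1 [0.49544165 0.41007127 0.0682908 ]
```

Request:
carry_out(
  rows=[
    {"tx": 0.5, "ty": -0.4, "tz": 1.2, "yaw": 0},
    {"tx": 0.7, "ty": -0.4, "tz": 1.4, "yaw": 0},
    {"tx": 0.7, "ty": -0.3, "tz": 1.3, "yaw": 0},
    {"tx": 0.5, "ty": -0.2, "tz": 0.9, "yaw": 0},
    {"tx": 0, "ty": 0, "tz": 0, "yaw": 0},
  ],
)

```text
time_s: 20.8
position: [0.5353, 0.3536, 0.0444]
tool_rot: [[-0.607, 0.699, 0.378], [0.629, 0.713, -0.308], [-0.485, 0.051, -0.873]]
ft_force: [0.1, -0.1, -4.5]
grip_width: 0.0022
```

```bash
python3 - <<'E'
from h import *
st();p=np.array(env.observe()["position"])
M=np.array(env.observe()["tool_rot"]);D=M@Mg.T;print("tray normal",D[:,2])
for i,j in((1,1),(1,-1),(-1,1),(-1,-1)):print(i,j,(p+D@(c0+X0*.085*i+Y0*.085*j-Pg)))
E
```

```text
t 20.8 pos [0.5353 0.3536 0.0444] q [ 33.2  41.9  79.4 -34.8  54.6   7.9] rot [[-0.607, 0.699, 0.378], [0.629, 0.713, -0.308], [-0.485, 0.051, -0.873]] F [ 0.1 -0.1 -4.5] T [0.67 0.23 0.02] w 0.0022
tray normal [ 1.36307399e-02 -3.42375432e-04  1.00043695e+00]
1 1 [0.48962776 0.1584101  0.01000311]
1 -1 [0.36947933 0.27869185 0.01174565]
-1 1 [0.60982965 0.27849862 0.00842671]
-1 -1 [0.48968121 0.39878037 0.01016925]
```

Request:
carry_out(
  rows=[
    {"tx": 0.3, "ty": 0, "tz": 0.5, "yaw": 0},
    {"tx": 0.2, "ty": 0, "tz": 0.3, "yaw": 0},
    {"tx": 0.1, "ty": 0, "tz": 0.2, "yaw": 0},
    {"tx": 0, "ty": 0, "tz": 0, "yaw": 0},
  ],
)

```text
time_s: 21.2
position: [0.5366, 0.3541, 0.0359]
tool_rot: [[-0.605, 0.698, 0.382], [0.627, 0.714, -0.31], [-0.49, 0.052, -0.87]]
ft_force: [-1.3, -0.4, 3.0]
grip_width: 0.0018
```

```bash
python3 - <<'E'
from h import *
st()
E
```

```text
t 21.2 pos [0.5366 0.3541 0.0359] q [ 33.3  42.7  79.5 -35.6  53.8   8.8] rot [[-0.605, 0.698, 0.382], [0.627, 0.714, -0.31], [-0.49, 0.052, -0.87]] F [-1.3 -0.4  3. ] T [-0.98  0.85 -0.4 ] w 0.0018
```

Request:
carry_out(
  rows=[
    {"tx": 0, "ty": 0, "tz": 0, "yaw": 0},
    {"tx": 0, "ty": 0, "tz": 0, "yaw": 0},
    {"tx": 0, "ty": 0, "tz": 0, "yaw": 0},
    {"tx": 0, "ty": 0, "tz": -0.5, "yaw": 0},
    {"tx": 0, "ty": 0, "tz": -1.5, "yaw": 0},
    {"tx": 0, "ty": 0, "tz": -4, "yaw": 0},
    {"tx": 0, "ty": 0, "tz": -5, "yaw": 0},
    {"tx": 0, "ty": 0, "tz": -5, "yaw": 0},
  ],
  jaw=-1,
)

```text
time_s: 22.0
position: [0.4738, 0.4031, 0.1763]
tool_rot: [[-0.606, 0.701, 0.375], [0.629, 0.712, -0.313], [-0.487, 0.046, -0.872]]
ft_force: [1.0, 0.1, -0.1]
grip_width: 0.0855
```

```bash
python3 - <<'E'
from h import *
st()
im=env.get_image('top');cv2.imwrite("pics/t8.png",im[:,:,::-1])
plan((.3,.45,.5),6)
E
```

```text
t 22.0 pos [0.4738 0.4031 0.1763] q [ 40.5  32.7  72.4 -30.4  72.2   4.6] rot [[-0.606, 0.701, 0.375], [0.629, 0.712, -0.313], [-0.487, 0.046, -0.872]] F [ 1.   0.1 -0.1] T [ 0.18  0.15 -0.01] w 0.0855
([-0.37, -1.19, -5.91, 0.0], 6)
```

```bash
python3 - <<'E'
from h import *
for uv in((480,55),(480,75),(600,120),(420,30),(345,20)):
    for z in(0,.2,.4):print(uv,z,np.round(onz("scene",uv,z),2))
M=np.array(env.observe()["tool_rot"])
print(M.T@np.array([-.15,.1,.32])*100, M.T@np.array([-.35,.03,.1])*100)
E
```

```text
(480, 55) 0 [-0.8  -0.31  0.  ]
(480, 55) 0.2 [-0.41 -0.12  0.2 ]
(480, 55) 0.4 [-0.02  0.07  0.4 ]
(480, 75) 0 [-0.62 -0.2   0.  ]
(480, 75) 0.2 [-0.27 -0.03  0.2 ]
(480, 75) 0.4 [0.08 0.14 0.4 ]
(600, 120) 0 [-0.67  0.34  0.  ]
(600, 120) 0.2 [-0.31  0.41  0.2 ]
(600, 120) 0.4 [0.05 0.48 0.4 ]
(420, 30) 0 [-0.8  -0.69  0.  ]
(420, 30) 0.2 [-0.41 -0.43  0.2 ]
(420, 30) 0.4 [-0.03 -0.16  0.4 ]
(345, 20) 0 [-0.58 -1.05  0.  ]
(345, 20) 0.2 [-0.24 -0.72  0.2 ]
(345, 20) 0.4 [ 0.11 -0.39  0.4 ]
[ -0.22026574  -1.45542833 -36.6992263 ] [ 18.15223801 -21.71009939 -23.09042745]
```

View pics/t8.png

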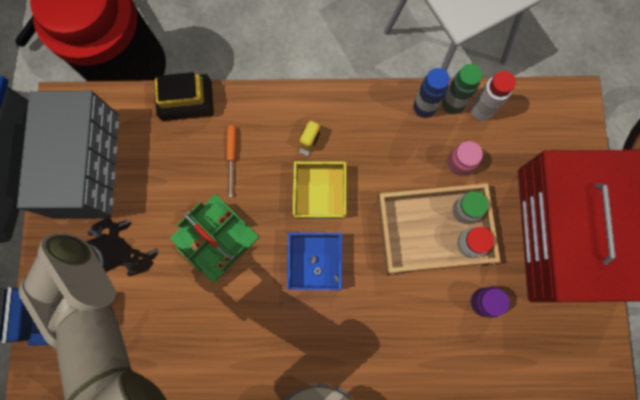

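Request:
carry_out(
  rows=[
    {"tx": 0, "ty": -0.2, "tz": -4.8, "yaw": 0},
    {"tx": 0, "ty": -0.2, "tz": -4.8, "yaw": 0},
    {"tx": 0, "ty": -0.2, "tz": -4.8, "yaw": 0},
    {"tx": 0, "ty": -0.2, "tz": -4.8, "yaw": 0},
    {"tx": 0, "ty": -0.2, "tz": -4.8, "yaw": 0},
    {"tx": 0, "ty": -0.2, "tz": -4.8, "yaw": 0},
    {"tx": 0, "ty": -0.2, "tz": -4.8, "yaw": 0},
  ],
)

```text
time_s: 22.75
position: [0.3287, 0.4953, 0.4794]
tool_rot: [[-0.607, 0.696, 0.383], [0.632, 0.716, -0.297], [-0.481, 0.062, -0.874]]
ft_force: [1.3, 0.8, 0.2]
grip_width: 0.0854
```

```bash
python3 - <<'E'
from h import *
st();plan((-.25,.5,.55),11)
E
```

```text
t 22.75 pos [0.3287 0.4953 0.4794] q [ 56.6  27.6  31.9 -33.4 118.4  -5. ] rot [[-0.607, 0.696, 0.383], [0.632, 0.716, -0.297], [-0.481, 0.062, -0.874]] F [1.3 0.8 0.2] T [ 0.13  0.13 -0.01] w 0.0854
([2.91, -3.59, -2.59, 0.0], 11)
```

Request:
carry_out(
  rows=[
    {"tx": 2.9, "ty": -3.6, "tz": -2, "yaw": 0},
    {"tx": 2.9, "ty": -3.6, "tz": -2, "yaw": 0},
    {"tx": 2.9, "ty": -3.6, "tz": -2, "yaw": 0},
    {"tx": 2.9, "ty": -3.6, "tz": -2, "yaw": 0},
    {"tx": 2.9, "ty": -3.6, "tz": -2, "yaw": 0},
    {"tx": 2.9, "ty": -3.6, "tz": -2, "yaw": 0},
    {"tx": 2.9, "ty": -3.6, "tz": -2, "yaw": 0},
    {"tx": 2.9, "ty": -3.6, "tz": -2, "yaw": 0},
    {"tx": 2.9, "ty": -3.6, "tz": -2, "yaw": 0},
    {"tx": 2.9, "ty": -3.6, "tz": -2, "yaw": 0},
  ],
)

```text
time_s: 23.75
position: [-0.1701, 0.4736, 0.5034]
tool_rot: [[-0.608, 0.692, 0.389], [0.642, 0.717, -0.272], [-0.467, 0.085, -0.88]]
ft_force: [-0.1, 0.8, -0.4]
grip_width: 0.0856
```

```bash
python3 - <<'E'
from h import *
st()
M=np.array(env.observe()['tool_rot'])
for v in ([-.6,.5,.5],[-.5,.65,.5],[-.3,.7,.6]):print(M.T@np.array(v)/np.linalg.norm(v)*6)
E
```

```text
t 23.75 pos [-0.1701  0.4736  0.5034] q [104.9  26.9  29.1 -30.2 142.6  38.9] rot [[-0.608, 0.692, 0.389], [0.642, 0.717, -0.272], [-0.467, 0.085, -0.88]] F [-0.1  0.8 -0.4] T [0.12 0.13 0.01] w 0.0856
[ 2.92423491 -0.09668278 -5.23827287]
[ 3.0457512   1.0106088  -5.06972085]
[ 2.17484733  2.13222059 -5.1694946 ]
```

Request:
carry_out(
  rows=[
    {"tx": 3.2, "ty": 0.4, "tz": -4.8, "yaw": 0},
    {"tx": 3.2, "ty": 0.4, "tz": -4.8, "yaw": 0},
    {"tx": 3.2, "ty": 0.4, "tz": -4.8, "yaw": 0},
    {"tx": 3.2, "ty": 0.4, "tz": -4.8, "yaw": 0},
    {"tx": 3.2, "ty": 0.4, "tz": -4.8, "yaw": 0},
    {"tx": 3.2, "ty": 0.4, "tz": -4.8, "yaw": 0},
    {"tx": 3.2, "ty": 0.4, "tz": -4.8, "yaw": 0},
    {"tx": 3.2, "ty": 0.4, "tz": -4.8, "yaw": 0},
  ],
)

```text
time_s: 24.55
position: [-0.2932, 0.5014, 0.4811]
tool_rot: [[-0.648, 0.657, 0.385], [0.643, 0.743, -0.185], [-0.408, 0.128, -0.904]]
ft_force: [0.3, 0.7, 0.4]
grip_width: 0.0855
```

```bash
python3 - <<'E'
from h import *
st()
M=np.array(env.observe()['tool_rot'])
for v in ([-.7,.5,.4],[-.55,.65,.4],[-.3,.8,.4]):print(M.T@np.array(v)/np.linalg.norm(v)*6)
E
```

```text
t 24.55 pos [-0.2932  0.5014  0.4811] q [115.3  37.3  12.7 -29.3 146.6  46. ] rot [[-0.648, 0.657, 0.385], [0.643, 0.743, -0.185], [-0.408, 0.128, -0.904]] F [0.3 0.7 0.4] T [ 0.05  0.17 -0.05] w 0.0855
[ 3.87098243 -0.23708207 -4.5781314 ]
[ 3.89946024  1.10026288 -4.4253397 ]
[ 3.47230432  2.85072992 -3.97698902]
```

```bash
python3 - <<'E'
from h import *
M=np.array(env.observe()['tool_rot'])
for v in ([-.8,.1,.55],[-.8,-.1,.5]):print(M.T@np.array(v)/np.linalg.norm(v)*6)
E
```

```text
[ 2.20268134 -2.34307475 -5.06539195]
[ 1.58109386 -3.39044243 -4.69095324]
```

Request:
carry_out(
  rows=[
    {"tx": 2.5, "ty": -2.2, "tz": -5, "yaw": 0},
    {"tx": 2.5, "ty": -2.2, "tz": -5, "yaw": 0},
    {"tx": 2.5, "ty": -2.2, "tz": -5, "yaw": 0},
    {"tx": 2.5, "ty": -2.2, "tz": -5, "yaw": 0},
    {"tx": 2.5, "ty": -2.2, "tz": -5, "yaw": 0},
    {"tx": 2.5, "ty": -2.2, "tz": -5, "yaw": 0},
  ],
)

```text
time_s: 25.15
position: [-0.4148, 0.4018, 0.487]
tool_rot: [[-0.68, 0.645, 0.349], [0.653, 0.749, -0.114], [-0.335, 0.151, -0.93]]
ft_force: [0.4, -0.5, 0.1]
grip_width: 0.0851
```

```bash
python3 - <<'E'
from h import *
st()
M=np.array(env.observe()['tool_rot'])
for v in ([-.8,.4,.5],[-.8,.1,.55],[-.8,-.1,.5]):print(M.T@np.array(v)/np.linalg.norm(v)*6)
E
```

```text
t 25.15 pos [-0.4148  0.4018  0.487 ] q [129.1  36.2  12.7 -21.8 147.5  64.6] rot [[-0.68, 0.645, 0.349], [0.653, 0.749, -0.114], [-0.335, 0.151, -0.93]] F [ 0.4 -0.5  0.1] T [ 0.1   0.19 -0.07] w 0.0851
[ 3.7330184  -0.82687386 -4.62394347]
[ 2.61280637 -2.20343852 -4.93133872]
[ 1.968178   -3.26191846 -4.63531696]
```

Request:
carry_out(
  rows=[
    {"tx": 1.4, "ty": -4.0, "tz": -4.2, "yaw": 0},
    {"tx": 1.4, "ty": -4.0, "tz": -4.2, "yaw": 0},
    {"tx": 1.4, "ty": -4.0, "tz": -4.2, "yaw": 0},
    {"tx": 1.4, "ty": -4.0, "tz": -4.2, "yaw": 0},
    {"tx": 1.6, "ty": -3.5, "tz": -4.4, "yaw": 0},
    {"tx": 1.6, "ty": -3.5, "tz": -4.4, "yaw": 0},
    {"tx": 1.6, "ty": -3.5, "tz": -4.4, "yaw": 0},
    {"tx": 1.6, "ty": -3.5, "tz": -4.4, "yaw": 0},
  ],
)

```text
time_s: 25.95
position: [-0.5453, 0.1946, 0.4956]
tool_rot: [[-0.718, 0.644, 0.264], [0.655, 0.754, -0.055], [-0.234, 0.133, -0.963]]
ft_force: [-0.4, -0.1, 0.4]
grip_width: 0.0855
```

```bash
python3 - <<'E'
from h import *
st()
M=np.array(env.observe()['tool_rot'])
for v in ([-.8,.4,.5],[-.8,.1,.55],[-.8,-.1,.5],[-.8,-.2,.3]):print(M.T@np.array(v)/np.linalg.norm(v)*6)
E
```

```text
t 25.95 pos [-0.5453  0.1946  0.4956] q [150.7  34.7  12.7  -8.6 147.2  95.5] rot [[-0.718, 0.644, 0.264], [0.655, 0.754, -0.055], [-0.234, 0.133, -0.963]] F [-0.4 -0.1  0.4] T [0.03 0.17 0.02] w 0.0855
[ 4.21360408 -0.86144386 -4.18371308]
[ 3.14389861 -2.25342636 -4.58671682]
[ 2.47979413 -3.31346309 -4.34414358]
[ 2.55337097 -4.27935202 -3.34177243]
```

Request:
carry_out(
  rows=[
    {"tx": 3.0, "ty": -3.2, "tz": -3.8, "yaw": 0},
    {"tx": 3.0, "ty": -3.2, "tz": -3.8, "yaw": 0},
    {"tx": 3.0, "ty": -3.2, "tz": -3.8, "yaw": 0},
    {"tx": 3.0, "ty": -3.2, "tz": -3.8, "yaw": 0},
    {"tx": 3.0, "ty": -3.0, "tz": -3.8, "yaw": 0},
    {"tx": 3.0, "ty": -3.0, "tz": -3.8, "yaw": 0},
    {"tx": 3.0, "ty": -3.0, "tz": -3.8, "yaw": 0},
    {"tx": 3.0, "ty": -3.0, "tz": -3.8, "yaw": 0},
  ],
)

```text
time_s: 26.75
position: [-0.6314, 0.1083, 0.4618]
tool_rot: [[-0.751, 0.65, 0.111], [0.653, 0.757, -0.016], [-0.095, 0.061, -0.994]]
ft_force: [0.1, -0.8, 0.1]
grip_width: 0.0855
```

```bash
python3 - <<'E'
from h import *
st()
M=np.array(env.observe()['tool_rot'])
for v in ([-.8,.1,.4],[-.8,-.1,.4]):print(M.T@np.array(v)/np.linalg.norm(v)*6)
E
```

```text
t 26.75 pos [-0.6314  0.1083  0.4618] q [160.2  37.   12.7  -1.9 136.5 109.7] rot [[-0.751, 0.65, 0.111], [0.653, 0.757, -0.016], [-0.095, 0.061, -0.994]] F [ 0.1 -0.8  0.1] T [0.01 0.11 0.02] w 0.0855
[ 4.19033863 -2.80269533 -3.25360739]
[ 3.31962243 -3.81223572 -3.23217663]
```

Request:
carry_out(
  rows=[
    {"tx": 3.8, "ty": -3.3, "tz": -3.2, "yaw": 0},
    {"tx": 3.8, "ty": -3.3, "tz": -3.2, "yaw": 0},
    {"tx": 3.8, "ty": -3.3, "tz": -3.2, "yaw": 0},
    {"tx": 3.8, "ty": -3.3, "tz": -3.2, "yaw": 0},
  ],
)

```text
time_s: 27.15
position: [-0.6737, 0.0876, 0.442]
tool_rot: [[-0.757, 0.654, 0.017], [0.654, 0.757, -0.002], [-0.014, 0.009, -1.0]]
ft_force: [0.6, 0.0, -0.5]
grip_width: 0.0853
```

```bash
python3 - <<'E'
from h import *
st()
M=np.array(env.observe()['tool_rot'])
for v in ([-.8,.15,.4],[-.8,-.1,.4]):print(M.T@np.array(v)/np.linalg.norm(v)*6)
E
```

```text
t 27.15 pos [-0.6737  0.0876  0.442 ] q [162.7  38.6  12.7  -0.2 129.6 113.4] rot [[-0.757, 0.654, 0.017], [0.654, 0.757, -0.002], [-0.014, 0.009, -1.0]] F [ 0.6  0.  -0.5] T [ 0.02 -0.06  0.02] w 0.0853
[ 4.61562088 -2.68359206 -2.73758608]
[ 3.56162747 -3.96549511 -2.75493345]
```

```bash
python3 - <<'E'
from h import *
im=env.get_image('top');im2=env.get_image('scene')
cv2.imwrite("pics/topc.png",im[:,:,::-1]);cv2.imwrite("pics/scenec.png",im2[:,:,::-1])
hsv=cv2.cvtColor(im,cv2.COLOR_RGB2HSV);g=(hsv[...,0]>45)&(hsv[...,0]<75)&(hsv[...,1]>120);w=np.zeros_like(g);w[180:300,150:280]=1
m=(g&w).astype(np.uint8);ys,xs=np.nonzero(m)
for n,f in(("left",xs),("right",-xs),("top",ys),("bot",-ys)):
    i=f<=f.min()+1;uv=(xs[i].mean(),ys[i].mean());print(n,uv,onz("top",uv,.004))
for n,I,win in(("top",im,(slice(190,290),slice(160,270))),("scene",im2,(slice(210,310),slice(360,460)))):
    h=cv2.cvtColor(I,cv2.COLOR_RGB2HSV);r=((h[...,0]<6)|(h[...,0]>174))&(h[...,1]>170)&(h[...,2]>70)
    z=np.zeros_like(r);z[win]=1
    cs,_=cv2.findContours((r&z).astype(np.uint8),cv2.RETR_EXTERNAL,cv2.CHAIN_APPROX_NONE)
    for c in cs:
        if cv2.contourArea(c)>15:
            b=cv2.minAreaRect(c);print(n,np.round(b[0],1),np.round(b[1],1),round(b[2]),np.round(onz(n,b[0],.073),4))
a=cv2.resize(im[175:285,370:510],None,fx=3,fy=3,interpolation=2);b=cv2.resize(im2[115:205,215:335],None,fx=3,fy=3,interpolation=2)
o=np.zeros((600,800,3),np.uint8);o[:330,:420]=a;o[330:600,420:780]=b;o[340:580,0:416]=cv2.resize(im[190:286,158:324],(416,240),interpolation=2)
cv2.imwrite("pics/c.png",o[:,:,::-1])
E
```

```text
left (np.float64(171.66666666666666), np.float64(237.5)) [0.49695785 0.39395342 0.004     ]
right (np.float64(256.3333333333333), np.float64(236.5)) [0.49797032 0.16649284 0.004     ]
top (np.float64(215.0), np.float64(195.625)) [0.61091632 0.28141711 0.004     ]
bot (np.float64(213.8), np.float64(280.4)) [0.3821105  0.27658799 0.004     ]
top [205.3 235.8] [28.3  3.5] 45 [0.4917 0.2861 0.073 ]
scene [387. 264.] [ 6. 12.] 90 [0.586 0.276 0.073]
scene [411.5 246.1] [22.4  4.3] 81 [0.4873 0.2802 0.073 ]
```

View pics/c.png

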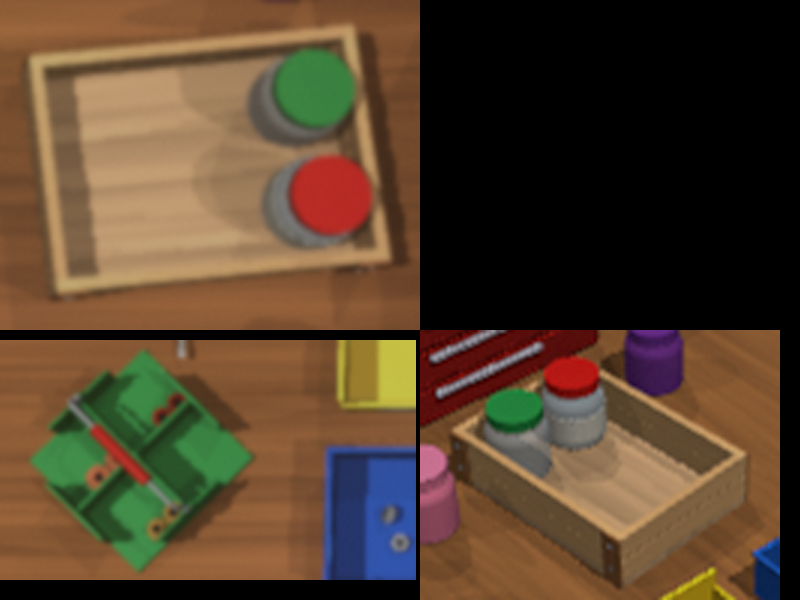

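```bash
python3 - <<'E'
from h import *
print("handle",two((205.3,235.8),(411.5,246.1)))
loc=dict(pp=(.101,.14),pm=(.101,-.14),mm=(-.101,-.14),mp=(-.101,.14))
tp=dict(pp=(379.3,195),pm=(487.3,183.7),mm=(500.7,261),mp=(390,273))
sc=dict(pp=(280,185),pm=(226.7,149),mm=(276.7,129),mp=(323.3,156.7))
for nm,sets in(("top",[("top",tp)]),("scene",[("scene",sc)]),("both",[("top",tp),("scene",sc)])):
    A=[];B=[]
    for n,S in sets:
        for k in loc: A.append(loc[k]);B.append(onz(n,S[k],.07)[:2])
    A=np.array(A);B=np.array(B);ca,cb=A.mean(0),B.mean(0);H=(A-ca).T@(B-cb);th=np.arctan2(H[0,1]-H[1,0],H[0,0]+H[1,1]);R=np.array([[np.cos(th),-np.sin(th)],[np.sin(th),np.cos(th)]])
    t=cb-R@ca;print(nm,"yaw",np.degrees(th),"c",t,"space",t+R@[0,.0385],"res",np.round((B-(A@R.T+t))*1000).tolist())
for uv in((295,60),):pass
# blue bin rim + jars
for n,uv in(("green",(370+315/3,175+88/3)),("red",(370+331/3,175+195/3))): print(n,onz("top",uv,.10))
plan((.05,.45,.44),16)
E
```

```text
handle (array([0.4912816 , 0.28367698, 0.07900816]), np.float64(0.0019091137987605842))
top yaw 5.816106416690698 c [ 0.50849867 -0.30915521] space [ 0.50459724 -0.2708534 ] res [[-0.0, 1.0], [-1.0, -0.0], [0.0, -0.0], [1.0, -1.0]]
scene yaw 2.243351088913158 c [ 0.50753097 -0.29683726] space [ 0.50602393 -0.25836677] res [[-4.0, -12.0], [5.0, -0.0], [3.0, 30.0], [-4.0, -17.0]]
both yaw 4.09084153034 c [ 0.50801482 -0.30299624] space [ 0.50526831 -0.26459433] res [[-4.0, -3.0], [3.0, -3.0], [5.0, -9.0], [-3.0, -10.0], [0.0, -9.0], [1.0, 2.0], [-3.0, 39.0], [0.0, -8.0]]
green [ 0.56219704 -0.39453678  0.1       ]
red [ 0.4723598  -0.40226385  0.1       ]
([-1.94, 4.67, 0.09, 0.0], 16)
```

Request:
carry_out(
  rows=[
    {"tx": -1.9, "ty": 4.6, "tz": 0, "yaw": 0},
    {"tx": -1.9, "ty": 4.6, "tz": 0, "yaw": 0},
    {"tx": -1.9, "ty": 4.6, "tz": 0, "yaw": 0},
    {"tx": -1.9, "ty": 4.6, "tz": 0, "yaw": 0},
    {"tx": -1.9, "ty": 4.6, "tz": 0, "yaw": 0},
    {"tx": -1.9, "ty": 4.6, "tz": 0, "yaw": 0},
    {"tx": -1.9, "ty": 4.6, "tz": 0, "yaw": 0},
    {"tx": -1.9, "ty": 4.6, "tz": 0, "yaw": 0},
    {"tx": -1.9, "ty": 4.6, "tz": 0, "yaw": 0},
    {"tx": -1.9, "ty": 4.6, "tz": 0, "yaw": 0},
    {"tx": -1.9, "ty": 4.6, "tz": 0, "yaw": 0},
    {"tx": -1.9, "ty": 4.6, "tz": 0, "yaw": 0},
  ],
)

```text
time_s: 28.45
position: [-0.1417, 0.3533, 0.4499]
tool_rot: [[-0.761, 0.649, 0.021], [0.649, 0.761, 0.005], [-0.013, 0.017, -1.0]]
ft_force: [-0.3, 1.2, -0.3]
grip_width: 0.0858
```

```bash
python3 - <<'E'
from h import *
st();o=env.observe();p=np.array(o["position"])
A=np.array([.2,.45,.42]);B=np.array([.48,.29,.22])
W=[(p+(A-p)*(i+1)/9,-(15)*0+8.4*(i+1)) for i in range(9)]
path(W,0)
E
```

```text
t 28.45 pos [-0.1417  0.3533  0.4499] q [ 9.470e+01 -1.000e-01  6.920e+01 -1.300e+00  1.108e+02  4.470e+01] rot [[-0.761, 0.649, 0.021], [0.649, 0.761, 0.005], [-0.013, 0.017, -1.0]] F [-0.3  1.2 -0.3] T [ 0.01  0.02 -0.  ] w 0.0858
{"tx": -2.2, "ty": 3.3, "tz": 0.4, "yaw": 0.15}, {"tx": -1.7, "ty": 3.6, "tz": 0.4, "yaw": 0.15}, {"tx": -1.1, "ty": 3.8, "tz": 0.4, "yaw": 0.15}, {"tx": -0.6, "ty": 3.9, "tz": 0.4, "yaw": 0.15}, {"tx": -0.0, "ty": 3.9, "tz": 0.4, "yaw": 0.15}, {"tx": 0.6, "ty": 3.9, "tz": 0.4, "yaw": 0.15}, {"tx": 1.1, "ty": 3.8, "tz": 0.4, "yaw": 0.15}, {"tx": 1.7, "ty": 3.6, "tz": 0.4, "yaw": 0.15}, {"tx": 2.2, "ty": 3.3, "tz": 0.4, "yaw": 0.15},
```

Request:
carry_out(
  rows=[
    {"tx": -2.2, "ty": 3.3, "tz": 0.4, "yaw": 0.15},
    {"tx": -1.7, "ty": 3.6, "tz": 0.4, "yaw": 0.15},
    {"tx": -1.1, "ty": 3.8, "tz": 0.4, "yaw": 0.15},
    {"tx": -0.6, "ty": 3.9, "tz": 0.4, "yaw": 0.15},
    {"tx": 0, "ty": 3.9, "tz": 0.4, "yaw": 0.15},
    {"tx": 0.6, "ty": 3.9, "tz": 0.4, "yaw": 0.15},
    {"tx": 1.1, "ty": 3.8, "tz": 0.4, "yaw": 0.15},
    {"tx": 1.7, "ty": 3.6, "tz": 0.4, "yaw": 0.15},
    {"tx": 2.2, "ty": 3.3, "tz": 0.4, "yaw": 0.15},
    {"tx": 0, "ty": 0, "tz": 0, "yaw": 0.15},
    {"tx": 0, "ty": 0, "tz": 0, "yaw": 0.15},
  ],
)

```text
time_s: 29.55
position: [0.2263, 0.4434, 0.4248]
tool_rot: [[0.712, 0.701, 0.025], [0.701, -0.713, 0.011], [0.025, 0.01, -1.0]]
ft_force: [-1.3, -0.4, -0.8]
grip_width: 0.0855
```

```bash
python3 - <<'E'
from h import *
st();o=env.observe();M=np.array(o["tool_rot"]);print(np.degrees(np.arctan2(M[1,0],M[0,0])));plan((.49,.2835,.17),10)
E
```

```text
t 29.55 pos [0.2263 0.4434 0.4248] q [ 49.7  12.2  58.9  -0.7 107.5  94.9] rot [[0.712, 0.701, 0.025], [0.701, -0.713, 0.011], [0.025, 0.01, -1.0]] F [-1.3 -0.4 -0.8] T [ 0.04  0.01 -0.01] w 0.0855
44.54588899335092
([0.69, 2.96, 2.6, 0.0], 10)
```

Request:
carry_out(
  rows=[
    {"tx": 0.7, "ty": 3.0, "tz": 2.5, "yaw": 0},
    {"tx": 0.7, "ty": 3.0, "tz": 2.5, "yaw": 0},
    {"tx": 0.7, "ty": 3.0, "tz": 2.5, "yaw": 0},
    {"tx": 0.7, "ty": 3.0, "tz": 2.5, "yaw": 0},
    {"tx": 0.7, "ty": 3.0, "tz": 2.5, "yaw": 0},
    {"tx": 0.7, "ty": 3.0, "tz": 2.5, "yaw": 0},
    {"tx": 0.7, "ty": 3.0, "tz": 2.5, "yaw": 0},
    {"tx": 0.7, "ty": 3.0, "tz": 2.5, "yaw": 0},
    {"tx": 0.7, "ty": 3.0, "tz": 2.5, "yaw": 0},
    {"tx": 0, "ty": 0, "tz": 0, "yaw": 0},
  ],
)

```text
time_s: 30.55
position: [0.4766, 0.2886, 0.2015]
tool_rot: [[0.718, 0.695, 0.033], [0.695, -0.719, 0.017], [0.036, 0.01, -0.999]]
ft_force: [-0.0, 0.2, -0.1]
grip_width: 0.0853
```

```bash
python3 - <<'E'
from h import *
st();plan((.49,.2835,.067),5)
E
```

```text
t 30.55 pos [0.4766 0.2886 0.2015] q [18.9 23.5 78.7  0.3 75.7 64.7] rot [[0.718, 0.695, 0.033], [0.695, -0.719, 0.017], [0.036, 0.01, -0.999]] F [-0.   0.2 -0.1] T [-0.03  0.04 -0.05] w 0.0853
([0.03, 0.23, 2.69, 0.0], 5)
```

Request:
carry_out(
  rows=[
    {"tx": 0, "ty": 0.2, "tz": 2.7, "yaw": 0},
    {"tx": 0, "ty": 0.2, "tz": 2.7, "yaw": 0},
    {"tx": 0, "ty": 0.2, "tz": 2.7, "yaw": 0},
    {"tx": 0, "ty": 0.2, "tz": 2.7, "yaw": 0},
    {"tx": 0, "ty": 0.2, "tz": 1.5, "yaw": 0},
    {"tx": 0, "ty": 0, "tz": 0, "yaw": 0},
  ],
)

```text
time_s: 31.15
position: [0.4893, 0.2848, 0.0808]
tool_rot: [[0.719, 0.694, 0.041], [0.694, -0.72, 0.02], [0.044, 0.014, -0.999]]
ft_force: [0.1, -0.0, 0.2]
grip_width: 0.0853
```

```bash
python3 - <<'E'
from h import *
st();plan((.49,.2835,.066),1)
E
```

```text
t 31.15 pos [0.4893 0.2848 0.0808] q [18.1 31.9 86.8  0.4 58.7 63.8] rot [[0.719, 0.694, 0.041], [0.694, -0.72, 0.02], [0.044, 0.014, -0.999]] F [ 0.1 -0.   0.2] T [-0.07  0.01 -0.05] w 0.0853
([-0.1, 0.12, 1.48, 0.0], 1)
```

Request:
carry_out(
  rows=[
    {"tx": 0, "ty": 0.1, "tz": 1.2, "yaw": 0},
    {"tx": 0, "ty": 0, "tz": 0.4, "yaw": 0},
  ],
)

```text
time_s: 31.35
position: [0.4913, 0.2853, 0.0666]
tool_rot: [[0.718, 0.695, 0.045], [0.694, -0.719, 0.022], [0.048, 0.016, -0.999]]
ft_force: [-0.3, 0.2, 0.0]
grip_width: 0.0853
```

Request:
carry_out(
  rows=[
    {"tx": 0, "ty": 0, "tz": 0, "yaw": 0},
    {"tx": 0, "ty": 0, "tz": 0, "yaw": 0},
    {"tx": 0, "ty": 0, "tz": 0, "yaw": 0},
    {"tx": 0, "ty": 0, "tz": 0, "yaw": 0},
    {"tx": 0, "ty": 0, "tz": 0, "yaw": 0},
    {"tx": 0, "ty": 0, "tz": 0, "yaw": 0},
  ],
  jaw=1,
  squeeze=80,
)

```text
time_s: 31.95
position: [0.492, 0.2859, 0.0689]
tool_rot: [[0.717, 0.695, 0.049], [0.695, -0.719, 0.023], [0.051, 0.018, -0.999]]
ft_force: [1.1, 0.5, -0.9]
grip_width: 0.0113
```

```bash
python3 - <<'E'
from h import *
st()
E
```

```text
t 31.95 pos [0.492  0.2859 0.0689] q [18.1 32.9 87.3  0.5 56.6 63.8] rot [[0.717, 0.695, 0.049], [0.695, -0.719, 0.023], [0.051, 0.018, -0.999]] F [ 1.1  0.5 -0.9] T [0.01 0.01 0.05] w 0.0113
```

Request:
carry_out(
  rows=[
    {"tx": 0, "ty": 0, "tz": -0.3, "yaw": 0},
    {"tx": 0, "ty": 0, "tz": -0.6, "yaw": 0},
    {"tx": 0, "ty": 0, "tz": -1.0, "yaw": 0},
    {"tx": 0, "ty": 0, "tz": -1.5, "yaw": 0},
    {"tx": 0, "ty": 0, "tz": -2, "yaw": 0},
    {"tx": 0, "ty": 0, "tz": -2, "yaw": 0},
    {"tx": 0, "ty": 0, "tz": -2, "yaw": 0},
    {"tx": 0, "ty": 0, "tz": -2, "yaw": 0},
    {"tx": 0, "ty": 0, "tz": -1.5, "yaw": 0},
    {"tx": 0, "ty": 0, "tz": -0.8, "yaw": 0},
    {"tx": 0, "ty": 0, "tz": 0, "yaw": 0},
  ],
)

```text
time_s: 33.05
position: [0.4825, 0.2818, 0.2139]
tool_rot: [[0.718, 0.695, 0.043], [0.694, -0.719, 0.022], [0.046, 0.015, -0.999]]
ft_force: [0.5, -0.2, -3.6]
grip_width: 0.0112
```

```bash
python3 - <<'E'
from h import *
st();o=env.observe();p=np.array(o["position"]);M=np.array(o["tool_rot"])
E=np.array([.505,-.262,.20]);k=np.degrees(np.arctan2(M[1,0],M[0,0]))-5.8;print(k)
n=24;f=[(i-np.sin(2*np.pi*i/n)*n/(2*np.pi)*.6)/n for i in range(1,n+1)]
path([(p+(E-p)*t,k*t) for t in f],0)
im=env.get_image("top");cv2.imwrite("pics/lift.png",im[:,:,::-1])
E
```

```text
t 33.05 pos [0.4825 0.2818 0.2139] q [18.  22.8 77.7  0.4 76.8 63.9] rot [[0.718, 0.695, 0.043], [0.694, -0.719, 0.022], [0.046, 0.015, -0.999]] F [ 0.5 -0.2 -3.6] T [-0.   -0.01  0.02] w 0.0112
38.23341078678643
{"tx": -0.6, "ty": 0.7, "tz": 0.0, "yaw": 0.01}, {"tx": -0.7, "ty": 0.8, "tz": 0.0, "yaw": 0.01}, {"tx": -0.8, "ty": 0.9, "tz": 0.0, "yaw": 0.01}, {"tx": -0.9, "ty": 1.1, "tz": 0.0, "yaw": 0.02}, {"tx": -1.1, "ty": 1.4, "tz": 0.0, "yaw": 0.02}, {"tx": -1.3, "ty": 1.7, "tz": 0.0, "yaw": 0.03}, {"tx": -1.4, "ty": 2.0, "tz": 0.0, "yaw": 0.03}, {"tx": -1.6, "ty": 2.3, "tz": 0.0, "yaw": 0.03}, {"tx": -1.6, "ty": 2.6, "tz": 0.0, "yaw": 0.04}, {"tx": -1.7, "ty": 2.9, "tz": 0.0, "yaw": 0.04}, {"tx": -1.6, "ty": 3.1, "tz": 0.0, "yaw": 0.04}, {"tx": -1.5, "ty": 3.3, "tz": 0.0, "yaw": 0.04}, {"tx": -1.4, "ty": 3.3, "tz": 0.0, "yaw": 0.04}, {"tx": -1.2, "ty": 3.3, "tz": 0.0, "yaw": 0.04}, {"tx": -1.0, "ty": 3.2, "tz": 0.0, "yaw": 0.04}, {"tx": -0.8, "ty": 3.0, "tz": 0.0, "yaw": 0.04}, {"tx": -0.6, "ty": 2.7, "tz": 0.0, "yaw": 0.03}, {"tx": -0.5, "ty": 2.4, "tz": 0.0, "yaw": 0.03}, {"tx": -0.3, "ty": 2.1, "tz": 0.0, "yaw": 0.03}, {"tx": -0.2, "ty": 1.7, "tz": 0.0, "yaw": 0.02}, {"tx": -0.2, "ty": 1.4, "tz": 0.0, "yaw": 0.02}, {"tx": -0.1, "ty": 1.2, "tz": 0.0, "yaw": 0.01}, {"tx": -0.1, "ty": 1.0, "tz": 0.0, "yaw": 0.01}, {"tx": -0.1, "ty": 0.9, "tz": 0.0, "yaw": 0.01},
```

Lifted (3.6 N). Carrying to above the crate.

Request:
carry_out(
  rows=[
    {"tx": -0.5, "ty": 0.5, "tz": 0, "yaw": 0.01},
    {"tx": -0.7, "ty": 0.8, "tz": 0, "yaw": 0.01},
    {"tx": -0.8, "ty": 1.0, "tz": 0, "yaw": 0.02},
    {"tx": -1.0, "ty": 1.2, "tz": 0, "yaw": 0.02},
    {"tx": -1.1, "ty": 1.4, "tz": 0, "yaw": 0.02},
    {"tx": -1.3, "ty": 1.7, "tz": 0, "yaw": 0.03},
    {"tx": -1.4, "ty": 2.0, "tz": 0, "yaw": 0.03},
    {"tx": -1.6, "ty": 2.3, "tz": 0, "yaw": 0.03},
    {"tx": -1.6, "ty": 2.6, "tz": 0, "yaw": 0.04},
    {"tx": -1.7, "ty": 2.9, "tz": 0, "yaw": 0.04},
    {"tx": -1.6, "ty": 3.1, "tz": 0, "yaw": 0.04},
    {"tx": -1.5, "ty": 3.3, "tz": 0, "yaw": 0.04},
  ],
)

```text
time_s: 34.3
position: [0.4859, -0.0084, 0.202]
tool_rot: [[0.914, 0.404, 0.031], [0.403, -0.915, 0.018], [0.036, -0.004, -0.999]]
ft_force: [1.2, -0.4, -5.2]
grip_width: 0.0117
```

Request:
carry_out(
  rows=[
    {"tx": -1.4, "ty": 3.3, "tz": 0, "yaw": 0.04},
    {"tx": -1.2, "ty": 3.3, "tz": 0, "yaw": 0.04},
    {"tx": -1.0, "ty": 3.2, "tz": 0, "yaw": 0.04},
    {"tx": -0.8, "ty": 3.0, "tz": 0, "yaw": 0.04},
    {"tx": -0.6, "ty": 2.7, "tz": 0, "yaw": 0.03},
    {"tx": -0.5, "ty": 2.4, "tz": 0, "yaw": 0.03},
    {"tx": -0.3, "ty": 2.1, "tz": 0, "yaw": 0.03},
    {"tx": -0.2, "ty": 1.7, "tz": 0, "yaw": 0.02},
    {"tx": -0.2, "ty": 1.4, "tz": 0, "yaw": 0.02},
    {"tx": -0.1, "ty": 1.0, "tz": 0, "yaw": 0.01},
    {"tx": 0, "ty": 0.5, "tz": 0, "yaw": 0},
    {"tx": 0, "ty": 0, "tz": 0, "yaw": 0},
  ],
)

```text
time_s: 35.5
position: [0.4816, -0.2863, 0.1934]
tool_rot: [[0.997, 0.079, 0.025], [0.079, -0.997, 0.02], [0.027, -0.018, -0.999]]
ft_force: [-0.7, 0.1, -4.9]
grip_width: 0.0115
```

```bash
python3 - <<'E'
from h import *
st();o=env.observe();p=np.array(o["position"]);M=np.array(o["tool_rot"]);az=np.degrees(np.arctan2(M[1,0],M[0,0]));print("az",az)
c=np.array([.5046,-.2709]);print("to go (no offset)",M.T@np.r_[c-p[:2],0]*100)
im=env.get_image("top");hsv=cv2.cvtColor(im,cv2.COLOR_RGB2HSV);g=(hsv[...,0]>45)&(hsv[...,0]<75)&(hsv[...,1]>120);g[:,450:]=0;g[:,:330]=0
ys,xs=np.nonzero(g);print(xs.min(),xs.max(),ys.min(),ys.max());cv2.imwrite("pics/cr.png",im[:,:,::-1])
z=p[2]-.008-.074+.016+.0  # underside estimate
print("under z",z)
cs,_=cv2.findContours(g.astype(np.uint8),cv2.RETR_EXTERNAL,cv2.CHAIN_APPROX_NONE);cc=np.vstack([q for q in cs if cv2.contourArea(q)>20]);h=cv2.convexHull(cc)
b=cv2.boxPoints(cv2.minAreaRect(h));print(np.round(b,1).tolist());print([np.round(onz("top",q,z+.004),4)[:2].tolist() for q in b])
a=cv2.resize(im[160:300,350:510],(640,560),interpolation=2);cv2.imwrite("pics/cr2.png",a[:,:,::-1])
E
```

```text
t 35.5 pos [ 0.4816 -0.2863  0.1934] q [-43.7  24.8  77.9   1.9  77.   41.4] rot [[0.997, 0.079, 0.025], [0.079, -0.997, 0.02], [0.027, -0.018, -0.999]] F [-0.7  0.1 -4.9] T [ 0.03  0.08 -0.01] w 0.0115
az 4.5298559774728835
to go (no offset) [ 2.41122357 -1.35496185  0.08850239]
401 433 201 235
under z 0.12739368920041727
[[388.8999938964844, 218.89999389648438], [416.6000061035156, 189.39999389648438], [433.70001220703125, 205.60000610351562], [406.0, 235.0]]
[[0.5217, -0.1746], [0.5945, -0.2447], [0.5538, -0.2848], [0.482, -0.2148]]
```

Request:
carry_out(
  rows=[
    {"tx": 0.5, "ty": -0.3, "tz": 0, "yaw": -0.01},
    {"tx": 0.8, "ty": -0.4, "tz": 0, "yaw": -0.01},
    {"tx": 0.8, "ty": -0.4, "tz": 0, "yaw": 0},
    {"tx": 0.5, "ty": -0.2, "tz": 0, "yaw": 0},
    {"tx": 0, "ty": 0, "tz": 0, "yaw": 0},
    {"tx": 0, "ty": 0, "tz": 0, "yaw": 0},
  ],
)

```text
time_s: 36.15
position: [0.5095, -0.2659, 0.1948]
tool_rot: [[0.994, 0.106, 0.025], [0.106, -0.994, 0.021], [0.027, -0.018, -0.999]]
ft_force: [-0.0, 0.5, -5.0]
grip_width: 0.0114
```

```bash
python3 - <<'E'
from h import *
st();o=env.observe();p=np.array(o["position"]);M=np.array(o["tool_rot"]);az=np.arctan2(M[1,0],M[0,0]);print("az",np.degrees(az))
z=p[2]+.008-.074;c=np.array([.5046,-.2709]);print("to go",M.T@np.r_[c-p[:2],0]*100,"under",z)
im=env.get_image("scene")
# predicted corner tips if centred on TCP
u=np.array([np.cos(az),np.sin(az)]);v=np.array([-u[1],u[0]])
for i,j in((1,1),(1,-1),(-1,1),(-1,-1)):
    print(i,j,np.round(proj("scene",[*(p[:2]+.085*(i*u+j*v)),z+.002]),1))
hsv=cv2.cvtColor(im,cv2.COLOR_RGB2HSV);g=(hsv[...,0]>45)&(hsv[...,0]<78)&(hsv[...,1]>110);g[:,:200]=0;g[:,350:]=0;g[:90]=0
n,l,s,_=cv2.connectedComponentsWithStats(g.astype(np.uint8));print([r.tolist() for r in s if r[4]>30])
a=cv2.resize(im[70:220,200:360],(640,600),interpolation=2);cv2.imwrite("pics/cr3.png",a[:,:,::-1])
E
```

```text
t 36.15 pos [ 0.5095 -0.2659  0.1948] q [-40.2  26.1  75.4   1.9  78.1  43.4] rot [[0.994, 0.106, 0.025], [0.106, -0.994, 0.021], [0.027, -0.018, -0.999]] F [-0.   0.5 -5. ] T [0.01 0.01 0.01] w 0.0114
az 6.071046628773633
to go [-0.54508774  0.44840844 -0.02311068] under 0.12880625473343627
1 1 [281.1 167.5]
1 -1 [244.4 145.2]
-1 1 [317.1 143.1]
-1 -1 [280.7 123.3]
[[0, 0, 640, 400, 254228], [236, 118, 80, 49, 1758]]
```

View pics/cr3.png

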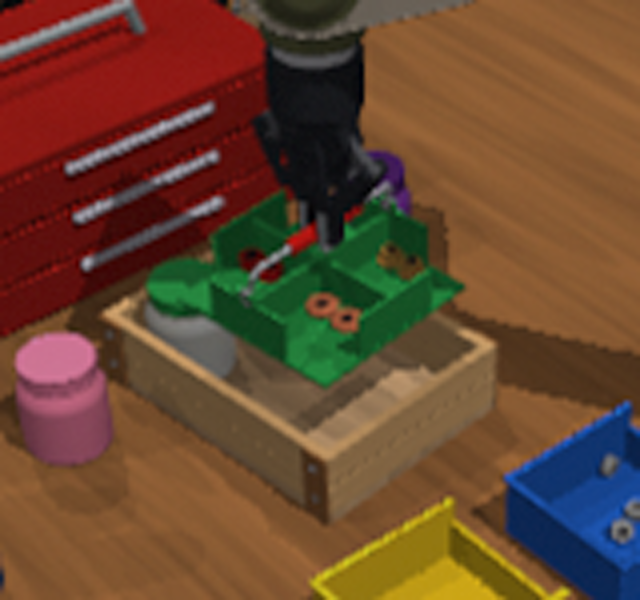

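```bash
python3 - <<'E'
from h import *
o=env.observe();p=np.array(o["position"]);M=np.array(o["tool_rot"]);az=np.arctan2(M[1,0],M[0,0]);u=np.array([np.cos(az),np.sin(az)]);v=np.array([-u[1],u[0]])
z=p[2]+.008-.074
for (i,j),uv in(((1,1),(280.6,166.1)),((-1,1),(316.3,142.5))):
    for zz in(z+.002,z-.003): print(i,j,zz,(onz("scene",uv,zz)[:2]-.085*(i*u+j*v)-p[:2])*1000)
E
```

```text
1 1 0.13080410609155946 [-3.0940824  -6.27732375]
1 1 0.12580410609155945 [ -6.70375404 -11.05374188]
-1 1 0.13080410609155946 [-0.16603436 -4.08626634]
-1 1 0.12580410609155945 [-4.66701993 -8.94724186]
```

Request:
carry_out(
  rows=[
    {"tx": -0.1, "ty": -0.1, "tz": 0.6, "yaw": 0},
    {"tx": -0.1, "ty": 0, "tz": 1.2, "yaw": 0},
    {"tx": -0.1, "ty": 0, "tz": 1.2, "yaw": 0},
    {"tx": 0, "ty": 0, "tz": 0.8, "yaw": 0},
    {"tx": 0, "ty": 0, "tz": 0.4, "yaw": 0},
    {"tx": 0, "ty": 0, "tz": 0, "yaw": 0},
  ],
)

```text
time_s: 36.8
position: [0.5062, -0.2649, 0.15]
tool_rot: [[0.994, 0.104, 0.025], [0.104, -0.994, 0.021], [0.027, -0.018, -0.999]]
ft_force: [-0.9, -0.2, -4.7]
grip_width: 0.0111
```

```bash
cat > m.py <<'E'
from h import *
st();o=env.observe();p=np.array(o["position"]);M=np.array(o["tool_rot"]);az=np.arctan2(M[1,0],M[0,0])
T=np.array([.5046+.003,-.2709+.0065]);print("az",np.degrees(az),"to go",np.round(M.T@np.r_[T-p[:2],0]*100,2))
im=env.get_image("scene");u=np.array([np.cos(az),np.sin(az)]);v=np.array([-u[1],u[0]]);z=p[2]-.070
hsv=cv2.cvtColor(im,cv2.COLOR_RGB2HSV);g=(hsv[...,0]>45)&(hsv[...,0]<78)&(hsv[...,1]>110);g[:,:235]=0;g[:,350:]=0;g[:90]=0
n,l,s,_=cv2.connectedComponentsWithStats(g.astype(np.uint8));k=1+np.argmax(s[1:,4]);ys,xs=np.nonzero(l==k)
for nm,(i,j),f in(("front",(1,1),-ys),("right",(-1,1),-xs)):
    q=f<=f.min();uv=np.array([xs[q].mean(),ys[q].mean()]);print(nm,uv,"pred",np.round(proj("scene",[*(p[:2]-[.003,.0065]+.085*(i*u+j*v)),z+.002]),1))
E
python3 m.py
```

```text
t 36.8 pos [ 0.5062 -0.2649  0.15  ] q [-40.3  28.3  79.8   1.9  71.6  43.1] rot [[0.994, 0.104, 0.025], [0.104, -0.994, 0.021], [0.027, -0.018, -0.999]] F [-0.9 -0.2 -4.7] T [0.   0.01 0.07] w 0.0111
az 5.953958918522363 to go [ 0.15 -0.03  0.  ]
front [282. 177.] pred [282.1 177.5]
right [316.  151.5] pred [317.2 153.1]
```

Request:
carry_out(
  rows=[
    {"tx": 0.1, "ty": 0, "tz": 0.5, "yaw": 0},
    {"tx": 0, "ty": 0, "tz": 0.8, "yaw": 0},
    {"tx": 0, "ty": 0, "tz": 0.8, "yaw": 0},
    {"tx": 0, "ty": 0, "tz": 0.4, "yaw": 0},
    {"tx": 0, "ty": 0, "tz": 0, "yaw": 0},
  ],
)

```text
time_s: 37.35
position: [0.5085, -0.2646, 0.1241]
tool_rot: [[0.994, 0.104, 0.027], [0.104, -0.994, 0.02], [0.029, -0.017, -0.999]]
ft_force: [-0.8, -0.1, -4.8]
grip_width: 0.0119
```

```bash
python3 m.py
```

```text
t 37.35 pos [ 0.5085 -0.2646  0.1241] q [-40.1  30.   81.5   2.   68.   43.2] rot [[0.994, 0.104, 0.027], [0.104, -0.994, 0.02], [0.029, -0.017, -0.999]] F [-0.8 -0.1 -4.8] T [0.07 0.04 0.01] w 0.0119
az 5.957388683119868 to go [-0.09 -0.03 -0.  ]
front [281.5 181. ] pred [282.  183.8]
right [315.  157.5] pred [316.7 159.3]
```

Request:
carry_out(
  rows=[
    {"tx": -0.1, "ty": 0, "tz": 0.5, "yaw": 0},
    {"tx": 0, "ty": 0, "tz": 0.8, "yaw": 0},
    {"tx": -0.05, "ty": 0, "tz": 0.8, "yaw": 0},
    {"tx": 0, "ty": 0, "tz": 0.5, "yaw": 0},
    {"tx": 0, "ty": 0, "tz": 0.2, "yaw": 0},
    {"tx": 0, "ty": 0, "tz": 0, "yaw": 0},
  ],
)

```text
time_s: 38.0
position: [0.5078, -0.2644, 0.0939]
tool_rot: [[0.994, 0.104, 0.027], [0.104, -0.994, 0.019], [0.029, -0.016, -0.999]]
ft_force: [0.4, 0.6, -4.0]
grip_width: 0.0111
```

```bash
python3 m.py
```

```text
t 38.0 pos [ 0.5078 -0.2644  0.0939] q [-40.2  32.1  83.6   2.1  63.8  43. ] rot [[0.994, 0.104, 0.027], [0.104, -0.994, 0.019], [0.029, -0.016, -0.999]] F [ 0.4  0.6 -4. ] T [ 0.03 -0.03  0.05] w 0.0111
az 5.958456178263459 to go [-0.02  0.   -0.  ]
front [281.5 180. ] pred [282.6 190.5]
right [310. 161.] pred [316.8 166. ]
```

Request:
carry_out(
  rows=[
    {"tx": 0, "ty": 0, "tz": 0.4, "yaw": 0},
    {"tx": 0, "ty": 0, "tz": 0.4, "yaw": 0},
    {"tx": 0, "ty": 0, "tz": 0.3, "yaw": 0},
    {"tx": 0, "ty": 0, "tz": 0, "yaw": 0},
  ],
)

```text
time_s: 38.45
position: [0.5085, -0.2644, 0.0827]
tool_rot: [[0.994, 0.104, 0.028], [0.104, -0.994, 0.018], [0.03, -0.015, -0.999]]
ft_force: [0.2, 0.1, -5.1]
grip_width: 0.0112
```

Request:
carry_out(
  rows=[
    {"tx": 0, "ty": 0, "tz": 0.3, "yaw": 0},
    {"tx": 0, "ty": 0, "tz": 0, "yaw": 0},
  ],
)

```text
time_s: 38.65
position: [0.5088, -0.2646, 0.0797]
tool_rot: [[0.994, 0.104, 0.029], [0.104, -0.994, 0.018], [0.031, -0.014, -0.999]]
ft_force: [0.8, 0.9, -3.9]
grip_width: 0.0114
```

Request:
carry_out(
  rows=[
    {"tx": 0, "ty": 0, "tz": 0.3, "yaw": 0},
    {"tx": 0, "ty": 0, "tz": 0.1, "yaw": 0},
    {"tx": 0, "ty": 0, "tz": 0, "yaw": 0},
  ],
)

```text
time_s: 38.95
position: [0.5096, -0.2649, 0.0796]
tool_rot: [[0.994, 0.104, 0.033], [0.104, -0.994, 0.015], [0.034, -0.011, -0.999]]
ft_force: [-1.0, 0.6, -4.5]
grip_width: 0.0114
```

```bash
python3 -c "
from h import *
st()"
```

```text
t 38.95 pos [ 0.5096 -0.2649  0.0796] q [-40.1  33.1  84.5   2.1  61.5  42.9] rot [[0.994, 0.104, 0.033], [0.104, -0.994, 0.015], [0.034, -0.011, -0.999]] F [-1.   0.6 -4.5] T [ 0.05 -0.13 -0.01] w 0.0114
```

Request:
carry_out(
  rows=[
    {"tx": -0.1, "ty": 0, "tz": 0.3, "yaw": 0},
    {"tx": 0, "ty": 0, "tz": 0.3, "yaw": 0},
  ],
)

```text
time_s: 39.15
position: [0.5098, -0.2651, 0.0787]
tool_rot: [[0.994, 0.105, 0.037], [0.105, -0.994, 0.012], [0.038, -0.008, -0.999]]
ft_force: [-15.5, 7.5, 35.1]
grip_width: 0.0108
```

Request:
carry_out(
  rows=[
    {"tx": 0, "ty": 0, "tz": 0.3, "yaw": 0},
    {"tx": 0, "ty": 0, "tz": 0.2, "yaw": 0},
  ],
)

```text
time_s: 39.35
position: [0.5097, -0.2649, 0.079]
tool_rot: [[0.994, 0.106, 0.04], [0.105, -0.994, 0.009], [0.04, -0.005, -0.999]]
ft_force: [-6.6, 3.7, 10.7]
grip_width: 0.0114
```

```bash
python3 -c "
from h import *
st()"
```

```text
t 39.35 pos [ 0.5097 -0.2649  0.079 ] q [-40.1  33.   84.9   2.1  60.7  42.8] rot [[0.994, 0.106, 0.04], [0.105, -0.994, 0.009], [0.04, -0.005, -0.999]] F [-6.6  3.7 10.7] T [0.48 0.77 0.03] w 0.0114
```

Request:
carry_out(
  rows=[
    {"tx": 0, "ty": 0, "tz": 0, "yaw": 0},
    {"tx": 0, "ty": 0, "tz": 0, "yaw": 0},
    {"tx": 0, "ty": 0, "tz": 0, "yaw": 0},
    {"tx": 0, "ty": 0, "tz": -0.5, "yaw": 0},
    {"tx": 0, "ty": 0, "tz": -1.5, "yaw": 0},
    {"tx": 0, "ty": 0, "tz": -3, "yaw": 0},
    {"tx": 0, "ty": 0, "tz": -4.5, "yaw": 0},
    {"tx": 0, "ty": 0, "tz": -4.5, "yaw": 0},
    {"tx": -2, "ty": -3, "tz": -3, "yaw": 0},
    {"tx": -3, "ty": -4, "tz": 0, "yaw": 0},
    {"tx": -3, "ty": -4, "tz": 0, "yaw": 0},
    {"tx": -3, "ty": -4, "tz": 0, "yaw": 0},
  ],
  jaw=-0.2,
)

```text
time_s: 40.55
position: [0.3779, -0.1302, 0.2521]
tool_rot: [[0.994, 0.102, 0.043], [0.102, -0.995, 0.006], [0.043, -0.002, -0.999]]
ft_force: [1.1, 0.3, 0.2]
grip_width: 0.0515
```

Request:
carry_out(
  rows=[
    {"tx": -3, "ty": -4, "tz": 0, "yaw": 0},
    {"tx": -3, "ty": -4, "tz": 0, "yaw": 0},
    {"tx": -2, "ty": -4, "tz": 0, "yaw": 0},
    {"tx": -1, "ty": -4, "tz": 0, "yaw": 0},
    {"tx": 0, "ty": -4, "tz": 0, "yaw": 0},
    {"tx": 0, "ty": -2, "tz": 0, "yaw": 0},
    {"tx": 0, "ty": 0, "tz": 0, "yaw": 0},
  ],
)

```text
time_s: 41.25
position: [0.2585, 0.0864, 0.2496]
tool_rot: [[0.994, 0.101, 0.049], [0.101, -0.995, 0.005], [0.049, -0.0, -0.999]]
ft_force: [0.8, -0.6, 0.7]
grip_width: 0.0516
```

```bash
python3 - <<'E'
from h import *
st()
im=env.get_image('top');im2=env.get_image('scene');hsv=cv2.cvtColor(im,cv2.COLOR_RGB2HSV)
a=cv2.imread("pics/topc.png")[:,:,::-1]
g=(hsv[...,0]>45)&(hsv[...,0]<78)&(hsv[...,1]>120);g[:,:375]=0;g[:,453:]=0;g[:185]=0;g[280:]=0
ys,xs=np.nonzero(g);b=cv2.minAreaRect(np.c_[xs,ys].astype(np.float32));print("tray rect px",b)
pt=cv2.boxPoints(b);print([np.round(onz("top",q,.016),4)[:2].tolist() for q in pt])
th=np.radians(5.816);c=np.array([.5046,-.2709]);R=np.array([[np.cos(th),-np.sin(th)],[np.sin(th),np.cos(th)]])
for s in((1,1),(1,-1),(-1,-1),(-1,1)):print(s,"pred tip px",np.round(proj("top",[*(c+R@(.085*np.array(s))),.014]),1))
# coloured parts in the tray and nuts in bin, jars
def blobs(I,m,lab,mn=4):
    n,l,s,ce=cv2.connectedComponentsWithStats(m.astype(np.uint8));print(lab,[(np.round(ce[k],1).tolist(),int(s[k,4])) for k in range(1,n) if s[k,4]>=mn])
h2=cv2.cvtColor(im2,cv2.COLOR_RGB2HSV)
for nm,h,w in(("top",hsv,(slice(185,280),slice(375,460))),("scene",h2,(slice(115,200),slice(225,330)))):
    z=np.zeros(h.shape[:2],bool);z[w]=1
    blobs(0,z&((h[...,0]<5)|(h[...,0]>173))&(h[...,1]>170),nm+" red")
    blobs(0,z&(h[...,0]>5)&(h[...,0]<13)&(h[...,1]>130)&(h[...,2]>90),nm+" copper")
    blobs(0,z&(h[...,0]>17)&(h[...,0]<26)&(h[...,1]>150),nm+" brass")
for nm,(x0,x1,y0,y1) in dict(jars=(448,500,185,265),yel=(285,355,155,225),screw=(220,245,115,200),tape=(295,325,115,160),pink=(445,490,135,180)).items():
    print(nm,"mean diff vs before",np.abs(im[y0:y1,x0:x1].astype(int)-a[y0:y1,x0:x1]).mean())
w=im[233:292,288:344];blobs(0,(w.max(2).astype(int)-w.min(2)<60)&(w.max(2)>70),"nuts(grey) in bin")
cv2.imwrite("pics/end.png",im[:,:,::-1])
E
```

```text
t 41.25 pos [0.2585 0.0864 0.2496] q [ -7.7 -10.1 110.2   0.7  77.1  76.3] rot [[0.994, 0.101, 0.049], [0.101, -0.995, 0.005], [0.049, -0.0, -0.999]] F [ 0.8 -0.6  0.7] T [-0.07 -0.01 -0.03] w 0.0516
tray rect px ((421.6539001464844, 228.73080444335938), (65.11824035644531, 64.6220932006836), 82.87498474121094)
[[0.5913, -0.1806], [0.6118, -0.3532], [0.4382, -0.3655], [0.4184, -0.197]]
(1, 1) pred tip px [384.5 204.5]
(1, -1) pred tip px [447.4 197.7]
(-1, -1) pred tip px [457.2 260.7]
(-1, 1) pred tip px [392.9 267.8]
top red [([422.5, 226.9], 120), ([439.9, 222.0], 25)]
top copper [([418.0, 213.5], 4), ([423.0, 214.5], 4), ([409.5, 224.9], 122), ([424.0, 220.5], 4), ([436.5, 220.2], 4), ([442.9, 223.9], 7), ([425.0, 226.5], 4), ([426.0, 232.0], 5), ([427.0, 239.5], 6), ([376.5, 263.0], 4), ([381.7, 264.7], 6), ([378.0, 272.7], 34), ([393.5, 276.5], 4)]
top brass [([418.7, 256.6], 27), ([410.1, 258.1], 23)]
scene red [([228.2, 116.2], 28), ([250.7, 125.8], 755), ([282.2, 154.3], 62), ([265.1, 161.6], 18), ([269.9, 165.4], 8)]
scene copper [([274.0, 116.5], 4), ([272.3, 125.3], 6), ([284.5, 150.5], 4), ([283.8, 174.2], 45), ([228.0, 174.5], 4), ([227.8, 179.5], 4), ([307.5, 195.0], 4)]
scene brass [([300.2, 162.2], 41), ([310.2, 197.1], 28)]
jars mean diff vs before 9.018429487179487
yel mean diff vs before 3.5817687074829934
screw mean diff vs before 3.3987450980392158
tape mean diff vs before 3.265432098765432
pink mean diff vs before 2.926255144032922
nuts(grey) in bin [([40.8, 41.7], 228), ([12.4, 13.4], 220), ([25.1, 26.2], 37), ([29.2, 37.8], 44), ([48.3, 44.8], 27)]
```

```bash
python3 - <<'E'
from h import *
for f in("topc","end"):
    h=cv2.cvtColor(cv2.imread(f"pics/{f}.png"),cv2.COLOR_BGR2HSV);w=np.zeros(h.shape[:2],bool);w[180:265,461:500]=1
    for n,m in(("green",(h[...,0]>45)&(h[...,0]<78)&(h[...,1]>100)),("red",((h[...,0]<5)|(h[...,0]>174))&(h[...,1]>150))):
        ys,xs=np.nonzero(m&w);print(f,n,len(xs),xs.mean().round(2),ys.mean().round(2))
im=env.get_image("scene");h0=cv2.cvtColor(cv2.imread("pics/scenec.png"),cv2.COLOR_BGR2HSV);h1=cv2.cvtColor(im,cv2.COLOR_RGB2HSV)
for h in(h0,h1):
    w=np.zeros(h.shape[:2],bool);w[115:150,225:285]=1
    for m in((h[...,0]>45)&(h[...,0]<78)&(h[...,1]>100),):
        ys,xs=np.nonzero(m&w&(np.arange(640)[None]<258));print("scene green cap",len(xs),xs.mean().round(2),ys.mean().round(2))
print(env.close_job())
E
```

```text
topc green 536 474.47 203.88
topc red 562 479.94 239.64
end green 542 474.44 203.83
end red 563 479.92 239.66
scene green cap 223 245.94 141.36
scene green cap 223 245.94 141.36
the job is handed in; nothing more can be done
None
```

The three nuts are in the blue bin and the tray sits in the free space of the crate beside the jars. The job is handed in, at about 41 s of the 61 s allowed.

**How it was tipped:** Moves could only turn the tool about its own axis. So I leaned the tool about 28° by pushing the arm against its reach limit. I then pinched the tray's -x wall, in the washer bay, instead of the suggested -y spot. Turning about the leaning axis over the bin tipped the tray to about 45° and the nuts slid out of their corner.

**Rest of the job:** I stood the tray on the bench and let go. After straightening the tool, I lifted the tray by the red handle and lowered it into the crate until the wrist force showed contact. Then I released it and moved the arm clear.

**Last checks:**
- **Nuts and parts:** A picture after pouring showed three nuts in the bin, an empty nut bay, and both bushings, washers and spacers in their bays. A picture just above the crate still showed the parts in place. I had no pictures left after release, so the end state rests on colour checks, which found red, copper and brass inside the tray.
- **Tray in the crate:** Contact came at 0.079 m tool height, where 0.080 m was expected for the tray flat on the floor. Its outline in the top view agrees roughly with the planned spot, though the crate walls partly hide its lower corners.
- **Surroundings:** The jar caps had moved less than 0.1 pixel. The screwdriver, tape, yellow bin and pink jar looked unchanged.
- **Forces:** One contact reading during lowering reached about 39 N at the wrist. It eased to about 13 N, still pressing, just before I opened the jaws.

**What disagreed:** The grey-blob count in the bin gave five blobs rather than three. Two of them look like bin edge, so I rely on the earlier picture. The scene-view fit of the crate was off because one corner was hidden, so I used the top-view fit (within 1 mm).

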